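Strip down a milling set-up

ROBOT

A 7-joint arm with a two-finger parallel gripper is mounted at the origin on a cart in front of the work surface, level with it; the furniture and walls round the work are solid. World frame = base frame: x ahead of the robot, y to its left, z up, the work surface at z = 0. Lengths are in m, angles in degrees, forces in N, time in s.
With the tool pointing down it reaches from about 0.35 to 0.9 m from the base axis. Payload 7.2 kg.
Tool frame: the origin (TCP) lies midway between the tips of the shut fingers; the grasp point (between the pads) lies 19 mm behind it; z points along the fingers, y is the direction in which the jaws open and shut (so a half turn about z gives the same grasp; the last joint's range is limited). The gripper opens to 88 mm and grips with 3 to 60 N. Pads are 20 mm wide; open, the fingers measure 115 mm over their backs; the gripper's body (75 mm by 178 mm) begins 61 mm behind the grasp point.
Start: joints at [60.55, 23.554, -0.728, 91.456, 0.321, 64.991, -4.71], TCP at [0.269, -0.564, 0.223] pointing down, gripper open.
Joint ranges: [-169.25, 169.25], [-16.82, 113.86], [-84.01, 82.57], [7.8, 145.47], [-59.2, 239.2], [7.22, 106.19], [-163.78, 163.78]. Speed limits (degrees/s): [136.94, 136.94, 172.46, 172.46, 180, 180, 180].

INTERFACE

Orientations are given as a 3x3 rotation matrix whose columns are the frame's x, y, z axes.
In Python, from rig import bot gives the robot as it stands.
- The arm moves only by the tool move_arm, never from a script. Its arguments are lists of equal length, an entry for each row: "grip": the finger opening in mm, from 0 to 87.8; "translation": the shift along the tool's x, y, z in mm, a list of three; "roll": the turn about the tool's z in rad. A call has exactly 8 rows; each row shifts and turns the commanded pose from where the row before left it, along the tool's axes as they then stand; what a row does not reach is not made up. A row lasts 1/8 s, in which the tool goes at most 62.5 mm and 10.7 degrees, less where a joint would pass 70% of its speed; a pose out of reach is approached as far as the arm can. A call is refused whole if a number of a shift passes 62.5 or a number of a turn 0.188, either way. A call with a gripper value outside its range is refused whole. The fingers move at their own pace and stop on an object; "squeeze" is the grip in N (left out, the last holds). Time passes only in rows, so rows that do not move let the fingers close, or fill a call up. It gives the time, the measured TCP pose, the force and the opening at its end, in the units of the state.
- bot.get_state(): the state, without advancing time (a new reading comes with each control period).
- bot.grab_frame(name): name is "side" or "top"; returns (picture, depth): 420x560x3 uint8, red, green, blue; 420x560 float32, m along the optical axis (not along the pixel's ray), 0 where there is no reading.
- bot.calibration(name): a dict with "camera_matrix" (3x3 intrinsics, pixels), "R" (3x3) and "t" (3): a world point X has camera coordinates R X + t. Camera axes: x right, y down, z forward; pixel columns grow to the right and rows downward; lengths in m; the calibration is good to about 2 mm. A picture is of the moment at which its call begins. calibration takes no time and is no camera call.
- bot.hand_in(): hands the job in, once; it reports no verdict.
Trained networks look in the newest picture that a camera, given by its name, has taken for a name from the list of things; names that differ only in an ending like _2 or _b are one class to them, and where a whole thing is asked for, a point or a joint stands for the part that bears it (a point fixed in the world has none). Each returns a list of dicts, best first, with "score" (0 to 1); they miss things now and then, are a little off and sometimes report something else, mostly with a low value. They report only what shows in the picture. A call takes as long as a camera call.
- bot.trace(thing, camera): "pixels" (420x560 bool, what is visible of it) and "position" ([column, row] in pixels, amid what is visible of it).
- bot.mark_of(thing, camera): "position" ([column, row] in pixels: a listed point, or the origin of a listed thing).
The state is a dict: "time_s": time; "joint_positions": joint angles; "dq": joint speeds; "joint_efforts": joint torques, N m; "tool_pos": TCP position; "eef_rot": TCP orientation; "wrist_force": force on the tool from outside, world axes, zero at the start; "torque": the same for the moment, N m; "opening": finger opening in m.
Only numpy, scipy, OpenCV 4.12 (cv2) and the standard library are available. Lean on these libraries where they do the work, as an engineer would, in place of code of your own. Each camera call takes 0.05 s, during which the arm holds its last target.

TASK

Strip down the milling set-up on the T-slot plate and put every piece away. First slide the finger stop along the slot to its open end, lift it off and stand it in the pocket of the white clamping rack, with its finger along the length of the rack; then take the stack apart from the top: the blue wax part goes into the empty bay of the grey parts tray, the wood packing into the empty bay of the plywood tray, and last the steel 1-2-3 block into the empty bay of the dark wooden case beside its twin. Lower each piece flat into its bay, lengthways with it, never letting one fall.

Things in the scene. Friction and masses are not known exactly. Their poses are not given: they have to be found in the camera images.
- setup_plate: Fixed aluminium T-slot plate, 190 x 96 x 22 mm (x, y, z); origin: centre of its underside. The slot runs along x on the centre line, blind at x = -5 mm, open at the +x end (x = +95 mm); mouth 12 mm wide, cavity 24 mm wide. The stack stands about x = -40 mm. A stop's foot is clear of the slot once the stop's origin is past x = +108 mm; the bench there is free.
- finger_stop: Loose steel stop, 0.34 kg, T-foot captive in the slot with 2 mm play, slides freely; x along the plate's x. Origin: centre of the underside of its 52 x 52 mm base, on the plate's top. Foot 26 (x) x 20 (y) mm, down to z = -15 mm. Grip the head, 24 (x) x 26 (y) mm, z = 64 to 94 mm, across 26 mm; screw on top to z = 103. Finger, z = 72 to 84, reaches to x = -43 mm, 3 mm over the wax part's ledge.
- wax_sample: Loose finished part of blue wax, top of the stack, 0.16 kg. Base 56 (x) x 84 (y) x 26 mm, on it a raised middle 40 x 60 mm up to z = 40 mm. Origin: centre of its underside, 65 mm above the bench at the start. Long side along the slot; held down by the stop's finger until the stop is gone. Grip its base across the 56 mm sides.
- wood_packing: Loose wooden packing board under the wax part, 52 (x) x 102 (y) x 18 mm, 0.03 kg. Origin: centre of its underside, 47 mm above the bench at the start, long side along the slot. Grip it across the 52 mm sides, fingertips above its underside: the block below sticks out 12 mm on either side.
- riser_block: Loose steel 1-2-3 block with holes, bottom of the stack, 51 (x) x 76 (y) x 25 mm, 0.55 kg. Origin: centre of its underside, on the plate's top (22 mm above the bench) at the start, lying crosswise to the slot, so that its ends show on either side of the pieces above. Grip it across the 51 mm sides.
- clamp_rack: Fixed white plastic rack, place for the finger stop. Origin: on the bench under the centre of its empty pocket, 32 (x) x 40 (y) mm, floor at z = 6 mm. The stop's foot hangs in the pocket, stop's x along the rack's y (either way round), its base resting on the rack's top at z = 25 mm. A grey step block stands at y = 50 to 74 mm, up to z = 46 mm.
- parts_tray: Fixed grey plastic tray, place for the wax part. Origin: on the bench under the centre of its empty bay, 70 (x) x 99 (y) mm, floor at z = 4 mm, rim at z = 12 mm all round; the part lies with its y along the tray's y (either way round). Another blue wax part lies crosswise at y = 57 to 113 mm, up to z = 44 mm.
- packing_tray: Fixed plywood tray, place for the wood packing. Origin: on the bench under the centre of its empty bay, 66 (x) x 116 (y) mm, floor at z = 4 mm, rim at z = 11 mm with a 56 mm finger gap in the middle of each long side; the packing lies with its y along the tray's y (either way round). A short wooden offcut lies at y = 69 to 97 mm, up to z = 22 mm.
- block_case: Fixed case of dark wood, place for the 1-2-3 block. Origin: on the bench under the centre of its empty bay, 65 (x) x 90 (y) mm, floor at z = 6 mm, rim at z = 15 mm with a 50 mm finger gap in the middle of each long side; the block lies with its y along the case's y (either way round). Its twin lies crosswise at y = 54 to 106 mm, up to z = 31 mm.

How it is judged (in metres and radians):
On the way, in this order (a step that is already met when the one before it is completed fails the run):
1. the finger stop stands in the rack's pocket while the stack is still whole (horizontal distance between finger_stop and clamp_rack below 0.012 m and z of finger_stop in the frame of clamp_rack between 0.021 and 0.029 m and angle between finger_stop's own z axis and vertical below 0.08 rad and angle between the x axis of finger_stop and the y axis of clamp_rack, either way round below 0.3 rad and z of wax_sample in the frame of setup_plate above 0.06 m), for 0.2 s.
2. the wax part lies in the grey tray while the packing is still on the block (horizontal distance between wax_sample and parts_tray below 0.012 m and z of wax_sample in the frame of parts_tray between 0 and 0.008 m and angle between wax_sample's own z axis and vertical below 0.08 rad and angle between the y axis of wax_sample and the y axis of parts_tray, either way round below 0.3 rad and z of wood_packing in the frame of setup_plate above 0.042 m), for 0.2 s.
3. the wood packing lies in the plywood tray (horizontal distance between wood_packing and packing_tray below 0.012 m and z of wood_packing in the frame of packing_tray between 0 and 0.008 m and angle between wood_packing's own z axis and vertical below 0.08 rad and angle between the y axis of wood_packing and the y axis of packing_tray, either way round below 0.3 rad), for 0.2 s.
4. the 1-2-3 block lies in the wooden case (horizontal distance between riser_block and block_case below 0.012 m and z of riser_block in the frame of block_case between 0.002 and 0.01 m and angle between riser_block's own z axis and vertical below 0.08 rad and angle between the y axis of riser_block and the y axis of block_case, either way round below 0.3 rad), for 0.2 s.
At the end, for the whole second after the job is handed in: Stop in the rack's pocket, wax part, packing and 1-2-3 block in the empty bays of grey tray, plywood tray and wooden case: each within 12 mm of the bay's centre, 4 mm of its resting height, 0.08 rad of upright and 0.3 rad of lengthways (either way round), let go and at rest (all of step 3 and all of step 4 and horizontal distance between finger_stop and clamp_rack below 0.012 m and z of finger_stop in the frame of clamp_rack between 0.021 and 0.029 m and angle between each of finger_stop, wax_sample's own z axis and vertical below 0.08 rad and angle between the x axis of finger_stop and the y axis of clamp_rack, either way round below 0.3 rad and contact force between the fingers and finger_stop below 0.1 N and linear speed of each of finger_stop, wax_sample, wood_packing, riser_block below 0.02 m/s and horizontal distance between wax_sample and parts_tray below 0.012 m and z of wax_sample in the frame of parts_tray between 0 and 0.008 m and angle between the y axis of wax_sample and the y axis of parts_tray, either way round below 0.3 rad and contact force between the fingers and wax_sample below 0.1 N and contact force between the fingers and wood_packing below 0.1 N and contact force between the fingers and riser_block below 0.1 N); the robot touches nothing.
It fails at once if a piece falls (moves faster than 0.6 m/s while the fingers do not hold it) ((linear speed of finger_stop above 0.6 m/s and contact force between the fingers and finger_stop below 0.1 N) or (linear speed of wax_sample above 0.6 m/s and contact force between the fingers and wax_sample below 0.1 N) or (linear speed of wood_packing above 0.6 m/s and contact force between the fingers and wood_packing below 0.1 N) or (linear speed of riser_block above 0.6 m/s and contact force between the fingers and riser_block below 0.1 N)).
It also fails if it takes over 112 s, if anything falls off the work surface, if the arm or the gripper's body presses on something with over 40 N, if the wrist force passes 120 N, or if a joint passes its speed limit or range.

## Working session

There is one attempt and no reset: what is moved stays moved. The work goes in short steps, Python scripts to look and compute and a tool call to move; the robot and the scene stay as the last step left them, time stands still between calls to the robot, and variables do not carry over. Pictures are saved under pics/ and viewed, and the job is handed in when it is done.

Besides the shell and the picture viewer there is one more tool, called after "Request:" in YAML: its name, and indented under it one key for each argument. move_arm: Moves the arm, as the interface text tells. Its arguments: {"type":"object","properties":{"grip":{"type":"array","items":{"type":"number"}},"translation":{"type":"array","items":{"type":"array","items":{"type":"number"}}},"roll":{"type":"array","items":{"type":"number"}},"squeeze":{"type":"number"}},"required":["grip","translation","roll"]}

```bash
ls; mkdir -p pics
python3 - <<'E'
from rig import bot
import cv2,numpy as np
s=bot.get_state();print({k:np.round(v,3).tolist() for k,v in s.items()})
for c in("side","top"):
    im,d=bot.grab_frame(c);cv2.imwrite(f"pics/{c}0.png",im[:,:,::-1]);np.save(f"{c}_d0.npy",d)
    k=bot.calibration(c);print(c,k)
E
```

```text
pics
{'time_s': 0.0, 'joint_positions': [60.551, 23.602, -0.729, 91.504, 0.322, 64.991, -4.712], 'dq': [-0.032, 0.07, -0.041, -0.04, 0.039, 0.035, 0.06], 'joint_efforts': [-0.0, -58.797, 0.642, -29.108, -0.054, 0.018, 0.0], 'tool_pos': [0.269, -0.563, 0.222], 'eef_rot': [[0.902, 0.431, -0.001], [0.431, -0.902, 0.001], [-0.0, -0.002, -1.0]], 'wrist_force': [-0.611, 0.619, 1.174], 'torque': [-0.024, 0.032, 0.044], 'opening': 0.088}
side {'camera_matrix': array([[530.04861681,   0.        , 279.26333392],
       [  0.        , 530.04861681, 204.22103606],
       [  0.        ,   0.        ,   1.        ]]), 'R': array([[-0.9039016 , -0.42724312, -0.02062078],
       [-0.13329305,  0.32715566, -0.93552239],
       [ 0.4064417 , -0.84287158, -0.35266506]]), 't': array([0.50095367, 0.12656651, 0.89085463])}
top {'camera_matrix': array([[522.78074498,   0.        , 284.59508385],
       [  0.        , 522.78074498, 216.2231043 ],
       [  0.        ,   0.        ,   1.        ]]), 'R': array([[-0.02692302, -0.99961281, -0.00702746],
       [-0.98055386,  0.02777549, -0.1942747 ],
       [ 0.19439467,  0.00166034, -0.98092199]]), 't': array([0.05246069, 0.53978048, 0.9759495 ])}
```

View pics/top0.png

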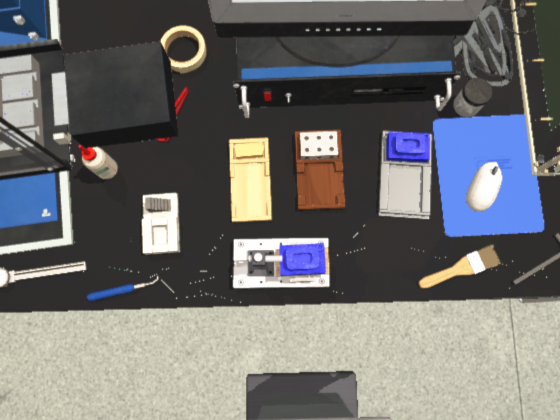

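View pics/side0.png

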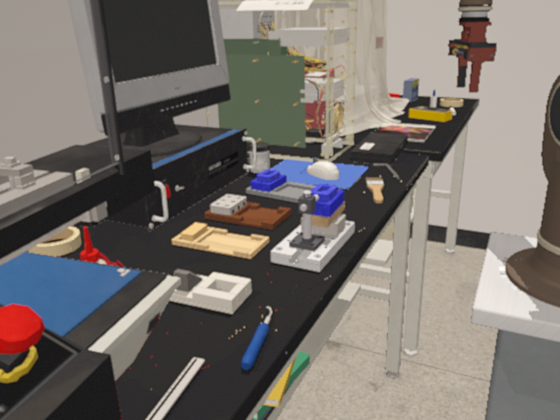

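```bash
cat > h.py <<'E'
import numpy as np,cv2
from rig import bot
def world(c,uv,z):
    k=bot.calibration(c);K,R,t=k["camera_matrix"],k["R"],k["t"]
    o=-R.T@t;d=R.T@np.linalg.inv(K)@np.array([uv[0],uv[1],1.])
    return o+d*(z-o[2])/d[2]
def cloud(c,d):
    k=bot.calibration(c);K,R,t=k["camera_matrix"],k["R"],k["t"]
    v,u=np.indices(d.shape)
    p=np.stack([(u-K[0,2])/K[0,0]*d,(v-K[1,2])/K[1,1]*d,d],-1)
    return (p-t)@R
E
python3 - <<'E'
from h import *
T={"setup_plate":0,"finger_stop":.022,"wax_sample":.065,"wood_packing":.047,"riser_block":.022,"clamp_rack":0,"parts_tray":0,"packing_tray":0,"block_case":0}
d=np.load("top_d0.npy");P=cloud("top",d)
ms={}
for t,z in T.items():
    print(t)
    for r in bot.mark_of(t,"top")[:3]: print("  mark",round(r["score"],2),np.round(r["position"]),np.round(world("top",r["position"],z),3))
    for i,r in enumerate(bot.trace(t,"top")[:3]):
        m=r["pixels"];ms[f"{t}{i}"]=m;p=P[m&(d>0)]
        print("  trace",round(r["score"],2),np.round(r["position"]),m.sum(),np.round(np.percentile(p,[2,50,98],axis=0),3).tolist() if len(p) else 0)
np.savez("ms.npz",**ms)
E
```

```text
setup_plate
  mark 0.79 [285. 262.] [0.457 0.04  0.   ]
  trace 0.68 [266. 276.] 2055 [[0.405, -0.042, 0.002], [0.437, 0.081, 0.021], [0.501, 0.141, 0.041]]
  trace 0.46 [156. 223.] 2080 [[0.482, 0.256, 0.002], [0.537, 0.29, 0.022], [0.599, 0.326, 0.045]]
finger_stop
  mark 0.95 [258. 263.] [0.453 0.093 0.022]
  mark 0.33 [160. 236.] [0.514 0.289 0.022]
  trace 0.98 [263. 263.] 691 [[0.429, 0.054, 0.028], [0.449, 0.084, 0.034], [0.478, 0.112, 0.125]]
wax_sample
  mark 0.81 [302. 262.] [0.449 0.006 0.065]
  mark 0.52 [405. 187.] [ 0.59  -0.201  0.065]
  mark 0.51 [302. 260.] [0.452 0.006 0.065]
  trace 0.83 [303. 259.] 1343 [[0.424, -0.032, 0.083], [0.45, 0.007, 0.095], [0.478, 0.047, 0.107]]
  trace 0.58 [323. 262.] 173 [[0.425, -0.05, -0.002], [0.449, -0.037, 0.064], [0.475, 0.058, 0.068]]
wood_packing
  trace 0.47 [325. 266.] 190 [[0.424, -0.049, 0.003], [0.444, -0.037, 0.064], [0.474, 0.057, 0.09]]
riser_block
  mark 0.45 [302. 264.] [0.45  0.005 0.022]
  trace 0.47 [302. 281.] 202 [[0.414, -0.016, 0.025], [0.42, 0.007, 0.046], [0.49, 0.032, 0.05]]
clamp_rack
  mark 0.88 [160. 236.] [0.517 0.296 0.   ]
  trace 0.79 [158. 222.] 2139 [[0.482, 0.256, 0.002], [0.537, 0.291, 0.022], [0.6, 0.326, 0.045]]
parts_tray
  mark 0.83 [405. 188.] [ 0.603 -0.216  0.   ]
  trace 0.95 [408. 173.] 4334 [[0.545, -0.265, -0.001], [0.631, -0.214, 0.009], [0.714, -0.162, 0.044]]
packing_tray
  mark 0.71 [254. 188.] [0.614 0.1   0.   ]
  trace 0.67 [252. 178.] 3237 [[0.545, 0.069, -0.001], [0.631, 0.108, 0.005], [0.715, 0.148, 0.023]]
block_case
  mark 0.73 [322. 185.] [ 0.616 -0.041  0.   ]
  trace 0.96 [320. 173.] 3705 [[0.565, -0.084, 0.001], [0.647, -0.037, 0.011], [0.727, 0.01, 0.033]]
```

The top view shows the plate at about (281,262), with the stop head at (258,258) and the wax at (302,260). The rack is at (160,235), and the plywood tray, dark case and grey tray are at (254,188), (322,185) and (405,188), with their +y axes pointing to image top (world +x). Next I'll refine positions and yaws from depth.

Run:
```python
from h import *
print(bot.get_state()["time_s"])
d=np.load("top_d0.npy");P=cloud("top",d);M=np.load("ms.npz")
def rect(name,p,lo,hi):
    q=p[(p[:,2]>lo)&(p[:,2]<hi)][:,:2].astype(np.float32)*1000
    if len(q)<10: print(name,len(q));return
    (c,s,a)=cv2.minAreaRect(q);
    a=a if a<45 else a-90
    print(name,len(q),"c",np.round(c,1),"s",np.round(s,1),"a",round(a,1),"pctl",np.round(np.percentile(q,[1,99],axis=0),1).tolist())
ok=d>0
def box(x0,x1,y0,y1):
    return P[ok&(P[...,0]>x0)&(P[...,0]<x1)&(P[...,1]>y0)&(P[...,1]<y1)]
b=box(.38,.53,-.08,.17)
rect("plate",b,.017,.027);rect("riser",b,.042,.050);rect("wood",b,.060,.068);rect("waxbase",b,.088,.094);rect("waxtop",b,.101,.108);
rect("head",b,.112,.120);rect("screw",b,.1205,.13)
for n,z in(("parts_tray0",.012),("packing_tray0",.011),("block_case0",.015),("clamp_rack0",.025)):
    p=P[M[n]&ok];rect(n,p,-.01,.1);rect(n+"rim",p,z-.004,z+.004)
rect("rackstep",P[M["clamp_rack0"]&ok],.040,.05)
rect("twinwax",P[cv2.dilate(M["parts_tray0"].astype(np.uint8),np.ones((9,9)))>0],.038,.05)
rect("offcut",P[M["packing_tray0"]&ok],.018,.026)
rect("twinblk",P[M["block_case0"]&ok],.027,.035)
im=cv2.imread("pics/top0.png")
cv2.imwrite("pics/crop1.png",cv2.resize(im[120:300,130:450],None,fx=2.5,fy=2.5,interpolation=cv2.INTER_CUBIC))
```

```text
1.0
plate 1901 c [453.3  48.6] s [189.3  96.4] a -1.2 pctl [[405.4, -44.5], [501.2, 143.0]]
riser 194 c [451.8  14.4] s [76.5 63.7] a 1.0 pctl [[413.8, -16.9], [489.9, 40.2]]
wood 171 c [449.9   7.1] s [ 51.7 101.4] a 0.6 pctl [[424.1, -43.4], [476.1, 57.9]]
waxbase 615 c [451.7  32. ] s [ 56.3 134. ] a 1.0 pctl [[424.4, -34.6], [479.9, 87.4]]
waxtop 617 c [450.8  42.3] s [ 39.9 129.7] a 2.1 pctl [[431.9, -21.9], [471.8, 105.3]]
head 120 c [453.   87.9] s [22.1 25.7] a -0.9 pctl [[441.5, 76.7], [465.8, 99.0]]
screw 60 c [453.6  88.5] s [14.6 14. ] a 42.9 pctl [[446.4, 81.2], [460.7, 94.6]]
parts_tray0 4317 c [ 633.2 -216.3] s [108.5 183.9] a -4.6 pctl [[542.9, -268.1], [717.3, -159.8]]
parts_tray0rim 1191 c [ 634.4 -216.1] s [104.7 179.8] a -5.9 pctl [[546.0, -273.3], [724.1, -158.5]]
packing_tray0 3227 c [632.6 109.2] s [179.9  86.5] a 1.5 pctl [[544.0, 67.7], [717.0, 148.8]]
packing_tray0rim 812 c [631.4 108.4] s [176.7  81.9] a 1.4 pctl [[543.6, 67.3], [718.4, 150.4]]
block_case0 3694 c [649.4 -37.9] s [101.9 174.4] a -0.1 pctl [[564.1, -84.7], [729.6, 11.1]]
block_case0rim 943 c [647.8 -37.3] s [168.7  97. ] a 0.7 pctl [[564.0, -85.1], [731.3, 11.2]]
clamp_rack0 2129 c [543.6 292.8] s [125.4  71.4] a 2.7 pctl [[481.2, 255.5], [601.3, 327.1]]
clamp_rack0rim 903 c [535.8 292.2] s [109.6  70.5] a 3.0 pctl [[481.6, 256.5], [588.8, 326.0]]
rackstep 99 c [577.6 308. ] s [26.1 16.8] a 1.6 pctl [[564.7, 299.9], [589.7, 316.5]]
twinwax 431 c [ 687.8 -222.1] s [59.3 41.8] a -4.8 pctl [[666.9, -251.2], [708.2, -193.2]]
offcut 338 c [692.2 109. ] s [29.8 57.7] a 2.7 pctl [[676.9, 80.8], [706.2, 137.2]]
twinblk 770 c [696.5 -36.6] s [51.9 76.2] a 0.9 pctl [[671.1, -74.0], [721.6, 1.1]]
```

View pics/crop1.png

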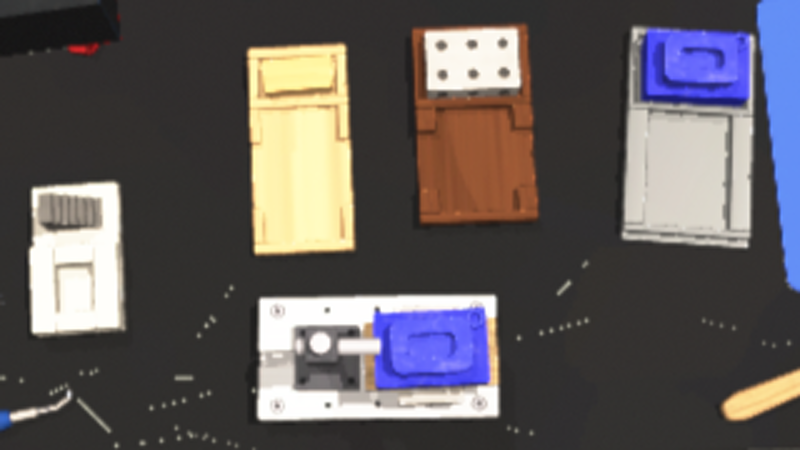

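Run:
```python
from h import *
d=np.load("top_d0.npy");P=cloud("top",d);M=np.load("ms.npz");ok=d>0
def edges(name,p,ax,n=18,trim=.08):
    # ax: long axis index; for bins along long, extremes across; 
    o=1-ax; q=p[:,:2]*1000
    lo,hi=np.percentile(q[:,ax],[2,98]);L=hi-lo
    bs=np.linspace(lo+trim*L,hi-trim*L,n+1);A=[];B=[];C=[]
    for i in range(n):
        m=(q[:,ax]>bs[i])&(q[:,ax]<=bs[i+1])
        if m.sum()>4: C.append((bs[i]+bs[i+1])/2);A.append(q[m,o].min());B.append(q[m,o].max())
    C=np.array(C)
    def fit(v):
        v=np.array(v);g=np.ones(len(v),bool)
        for _ in range(4):
            c=np.polyfit(C[g],v[g],1);r=abs(v-np.polyval(c,C));g=r<max(1.5,1.5*np.median(r))
        return c
    a,b=fit(A),fit(B);mid=q[:,ax].min()/2+q[:,ax].max()/2
    print(name,"ax",ax,"slopes deg",np.round(np.degrees([a[0],b[0]]),2),"mid@",round((lo+hi)/2,1),"->",np.round([(np.polyval(a,(lo+hi)/2)),(np.polyval(b,(lo+hi)/2))],1),"range",np.round([q[:,ax].min(),q[:,ax].max()],1))
def box(x0,x1,y0,y1,z0,z1):
    return P[ok&(P[...,0]>x0)&(P[...,0]<x1)&(P[...,1]>y0)&(P[...,1]<y1)&(P[...,2]>z0)&(P[...,2]<z1)]
edges("plate",box(.38,.53,-.08,.17,.012,.03),1)
edges("waxbase",box(.38,.53,-.08,.055,.080,.11),1)
edges("waxtop",box(.38,.53,-.08,.045,.1,.11),1)
edges("riser",box(.38,.53,-.08,.055,.042,.051),0)
edges("head",box(.38,.53,.06,.11,.105,.12),1,6)
edges("base",box(.38,.53,.06,.14,.026,.05),1,8)
for n in("parts_tray0","packing_tray0","block_case0","clamp_rack0"):
    edges(n,P[M[n]&ok&(P[...,2]>.004)&(P[...,2]<.03)],0)
    c=M[n].astype(np.uint8);cc=max(cv2.findContours(c,0,2)[0],key=cv2.contourArea)
# pocket of the rack / bay floors
def bay(name,m,zf,tol):
    q=P[m&ok&(abs(P[...,2]-zf)<tol)][:,:2].astype(np.float32)*1000
    print(name,len(q),np.round(np.percentile(q,[2,50,98],axis=0),1).tolist(),"mean",q.mean(0).round(1))
bay("rack pocket",M["clamp_rack0"],.006,.005)
bay("parts bay",M["parts_tray0"],.004,.003)
bay("pack bay",M["packing_tray0"],.004,.003)
bay("case bay",M["block_case0"],.006,.003)
```

```text
plate ax 1 slopes deg [0.55 0.85] mid@ 49.5 -> [405.9 500.8] range [-46.7 143.9]
waxbase ax 1 slopes deg [-1.12 -1.09] mid@ 8.1 -> [424.2 479.1] range [-35.4  53.7]
waxtop ax 1 slopes deg [-1.49 -1.93] mid@ 7.6 -> [432.4 471.2] range [-22.3  37.2]
riser ax 0 slopes deg [ 60.11 218.76] mid@ 451.9 -> [ 13.5 146.9] range [413.7 490.2]
head ax 1 slopes deg [-0.51  1.72] mid@ 83.7 -> [440.5 465.6] range [ 60.8 106.7]
base ax 1 slopes deg [0.47 1.83] mid@ 87.9 -> [428.5 478.7] range [ 62.4 138.2]
parts_tray0 ax 0 slopes deg [-5.81 -5.92] mid@ 631.4 -> [-267.5 -163.6] range [538.1 728.2]
packing_tray0 ax 0 slopes deg [1.12 0.75] mid@ 630.4 -> [ 68.4 148. ] range [542.4 720.5]
block_case0 ax 0 slopes deg [0.62 0.9 ] mid@ 646.7 -> [-84.9  10.5] range [562.9 732.5]
clamp_rack0 ax 0 slopes deg [2.87 2.69] mid@ 541.2 -> [257.2 326.9] range [479.6 603.6]
rack pocket 406 [[481.2, 255.5], [521.4, 290.9], [601.1, 323.2]] mean [528.5 288.7]
parts bay 1517 [[543.0, -252.0], [602.0, -212.1], [695.5, -165.4]] mean [ 603.8 -212.1]
pack bay 1744 [[551.8, 70.5], [612.9, 108.2], [697.7, 146.0]] mean [614.1 108.2]
case bay 1456 [[574.2, -82.8], [618.3, -38.1], [688.6, 7.8]] mean [619.6 -37.4]
```

```bash
cat > plan.py <<'E'
import sys,numpy as np,json
from rig import bot
# args: waypoints "x,y,z,h,n" in mm,deg ; h = heading of tool y; grip arg first
def plan(wps,start=None):
    s=bot.get_state()
    R=np.array(s["eef_rot"]);p=np.array(s["tool_pos"])*1000;h=np.degrees(np.arctan2(R[1,1],R[0,1]))
    if start is not None: p=np.array(start[:3],float);h=start[3]
    print("t",s["time_s"],"tcp",p.round(1),"h",round(h,2),"z",R[:,2].round(4),"F",np.round(s["wrist_force"],1),"open",round(s["opening"]*1000,1))
    rows=[];rolls=[]
    for x,y,z,ht,n in wps:
        n=int(n)
        dh=(ht-h+180)%360-180
        p0=p.copy();h0=h
        for i in range(1,n+1):
            tgt=p0+(np.array([x,y,z])-p0)*i/n
            d=tgt-p;c,sn=np.cos(np.radians(h)),np.sin(np.radians(h))
            t=np.round([-sn*d[0]+c*d[1],c*d[0]+sn*d[1],-d[2]],1)
            r=round(-np.radians(h0+dh*i/n-h),3)
            assert abs(t).max()<=62.5 and abs(r)<=.187,(t,r)
            p=p+np.array([-sn*t[0]+c*t[1],c*t[0]+sn*t[1],-t[2]]);h-=np.degrees(r)
            rows.append(t.tolist());rolls.append(r)
    for i in range(0,len(rows),8): print(json.dumps(rows[i:i+8]),json.dumps(rolls[i:i+8]))
    print("end",p.round(1),round(h,2))
if __name__=="__main__":
    st=None;a=sys.argv[1:]
    if a[0].startswith("@"): st=[float(v) for v in a[0][1:].split(",")];a=a[1:]
    plan([[float(v) for v in w.split(",")] for w in a],st)
E
python3 plan.py " 453.2,88.2,200,-0.7,16"
```

```text
t 1.0 tcp [ 269.5 -563.9  222.6] h -64.45 z [-0. -0. -1.] F [-0.2  0.6  0.2] open 87.7
[[27.9, -31.8, 1.4], [30.1, -29.8, 1.4], [32.1, -27.7, 1.4], [33.9, -25.3, 1.5], [35.6, -22.9, 1.4], [37.1, -20.4, 1.4], [38.5, -17.8, 1.4], [39.6, -15.0, 1.4]] [-0.07, -0.069, -0.07, -0.069, -0.07, -0.069, -0.07, -0.069]
[[40.5, -12.3, 1.4], [41.3, -9.4, 1.4], [41.8, -6.6, 1.5], [42.2, -3.6, 1.4], [42.3, -0.7, 1.4], [42.3, 2.3, 1.4], [42.0, 5.2, 1.4], [41.6, 8.1, 1.4]] [-0.07, -0.069, -0.07, -0.07, -0.069, -0.07, -0.069, -0.07]
end [453.2  88.2 200. ] -0.68
```

Request:
move_arm:
  grip: [87,87,87,87,87,87,87,87]
  translation:
    - [27.9,-31.8,1.4]
    - [30.1,-29.8,1.4]
    - [32.1,-27.7,1.4]
    - [33.9,-25.3,1.5]
    - [35.6,-22.9,1.4]
    - [37.1,-20.4,1.4]
    - [38.5,-17.8,1.4]
    - [39.6,-15.0,1.4]
  roll: [-0.07,-0.069,-0.07,-0.069,-0.07,-0.069,-0.07,-0.069]
  squeeze: 30

```text
time_s: 2.0
tool_pos: [0.3617, -0.2366, 0.2116]
eef_rot: [[0.537, 0.844, 0.001], [0.844, -0.537, -0.001], [-0.0, 0.001, -1.0]]
wrist_force: [0.5, -0.1, -0.6]
opening: 0.0866
```

Request:
move_arm:
  grip: [87,87,87,87,87,87,87,87]
  translation:
    - [40.5,-12.3,1.4]
    - [41.3,-9.4,1.4]
    - [41.8,-6.6,1.5]
    - [42.2,-3.6,1.4]
    - [42.3,-0.7,1.4]
    - [42.3,2.3,1.4]
    - [42.0,5.2,1.4]
    - [41.6,8.1,1.4]
  roll: [-0.07,-0.069,-0.07,-0.07,-0.069,-0.07,-0.069,-0.07]

```text
time_s: 3.0
tool_pos: [0.4536, 0.0894, 0.2003]
eef_rot: [[0.01, 1.0, 0.001], [1.0, -0.01, -0.0], [-0.0, 0.001, -1.0]]
wrist_force: [0.1, -0.2, -0.1]
opening: 0.0872
```

```bash
python3 - <<'E'
from h import *
for c in("side","top"):
    im,d=bot.grab_frame(c);cv2.imwrite(f"pics/{c}1.png",im[:,:,::-1])
E
python3 plan.py " 453.2,88.2,82,-0.7,7" " 453.2,88.2,82,-0.7,1"
```

```text
t 3.1 tcp [453.8  92.8 200.4] h -0.28 z [ 0.0011  0.0026 -1.    ] F [ 0.  -0.3 -0.4] open 87.0
[[-0.7, -0.1, 16.9], [-0.6, -0.1, 16.9], [-0.7, -0.0, 16.9], [-0.6, -0.1, 16.9], [-0.7, -0.1, 17.0], [-0.6, -0.1, 16.9], [-0.7, -0.1, 16.9], [0.0, 0.0, -0.0]] [0.001, 0.001, 0.001, 0.001, 0.001, 0.001, 0.001, 0.0]
end [453.2  88.2  82. ] -0.68
```

View pics/side1.png

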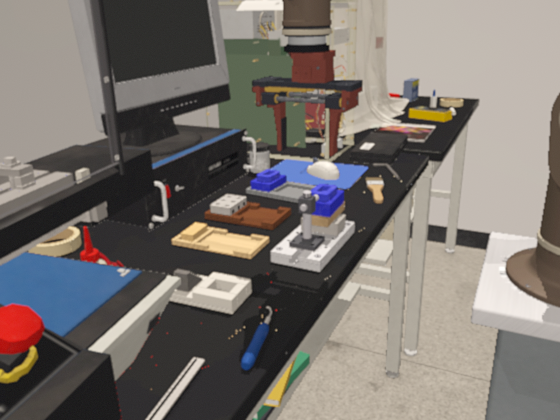

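View pics/top1.png

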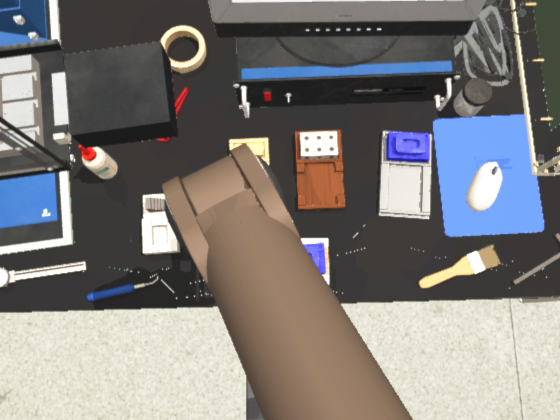

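The side view shows the gripper upright above the plate. The arm hides the stop in the top view, and the rest of the scene is unchanged. I'll descend from the commanded pose.

Request:
move_arm:
  grip: [87,87,87,87,87,87,87,87]
  translation:
    - [0,0,20]
    - [0,0,20]
    - [0,0,20]
    - [0,0,20]
    - [0,0,20]
    - [0,0,10]
    - [0,0,8]
    - [0,0,0]
  roll: [0,0,0,0,0,0,0,0]

```text
time_s: 4.1
tool_pos: [0.4531, 0.088, 0.0819]
eef_rot: [[0.012, 1.0, -0.0], [1.0, -0.012, -0.0], [-0.0, -0.0, -1.0]]
wrist_force: [-1.5, -0.1, 0.8]
opening: 0.0871
```

```bash
python3 - <<'E'
from h import *
im,d=bot.grab_frame("side");cv2.imwrite("pics/side2.png",cv2.resize(im[120:300,220:460,::-1],None,fx=3,fy=3,interpolation=cv2.INTER_CUBIC))
E
python3 plan.py "453.2,88.2,82,-0.68,1"
```

```text
t 4.15 tcp [453.3  88.2  82.3] h -0.7 z [ 2.e-04 -0.e+00 -1.e+00] F [1.1 1.6 1.2] open 86.9
[[0.0, -0.1, 0.3]] [-0.0]
end [453.2  88.2  82. ] -0.7
```

View pics/side2.png

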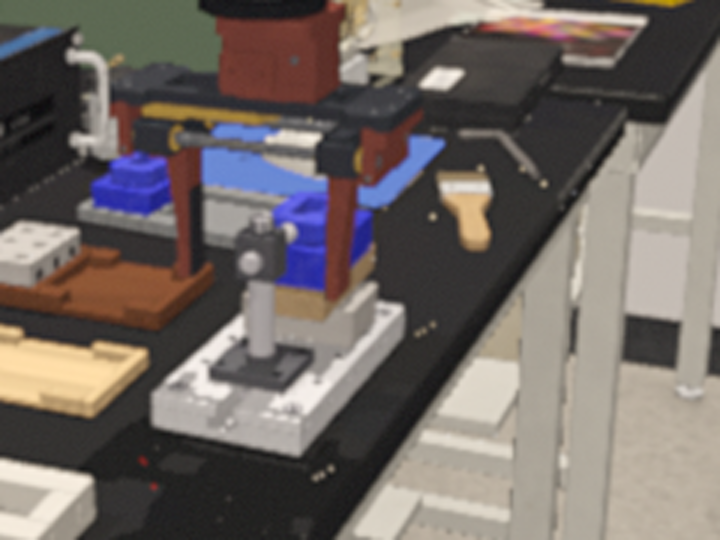

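The picture shows the fingers straddling the stop head (crop 262,250), level with it. Now I'll close.

Request:
move_arm:
  grip: [70,50,35,20,20,20,20,20]
  translation:
    - [0,0,0]
    - [0,0,0]
    - [0,0,0]
    - [0,0,0]
    - [0,0,0]
    - [0,0,0]
    - [0,0,0]
    - [0,0,0]
  roll: [0,0,0,0,0,0,0,0]
  squeeze: 25

```text
time_s: 5.15
tool_pos: [0.4532, 0.0882, 0.082]
eef_rot: [[0.012, 1.0, -0.0], [1.0, -0.012, -0.0], [-0.0, -0.0, -1.0]]
wrist_force: [0.0, 0.2, -1.6]
opening: 0.0257
```

Request:
move_arm:
  grip: [20,20,20,20,20,20,20,20]
  translation:
    - [4,0,0]
    - [10,0,0]
    - [12,0,0]
    - [13,0,0]
    - [13,0,0]
    - [13,0,0]
    - [13,0,0]
    - [0,0,0]
  roll: [0,0,0,0,0,0,0,0]

```text
time_s: 6.15
tool_pos: [0.4539, 0.1681, 0.0822]
eef_rot: [[0.009, 1.0, 0.0], [1.0, -0.009, 0.001], [0.001, 0.0, -1.0]]
wrist_force: [-0.9, 0.5, 0.4]
opening: 0.02
```

```bash
python3 - <<'E'
from h import *
im,d=bot.grab_frame("side");cv2.imwrite("pics/side3.png",cv2.resize(im[120:300,220:460,::-1],None,fx=3,fy=3,interpolation=cv2.INTER_CUBIC))
E
python3 plan.py "453.2,88.2,82,-0.68,2"
```

```text
t 6.2 tcp [453.9 167.1  82. ] h -0.58 z [-1.e-04  3.e-04 -1.e+00] F [-0.6 -0.   0.9] open 20.4
[[-39.5, 0.1, 0.0], [-39.4, 0.0, 0.0]] [0.001, 0.001]
end [453.2  88.2  82. ] -0.7
```

View pics/side3.png

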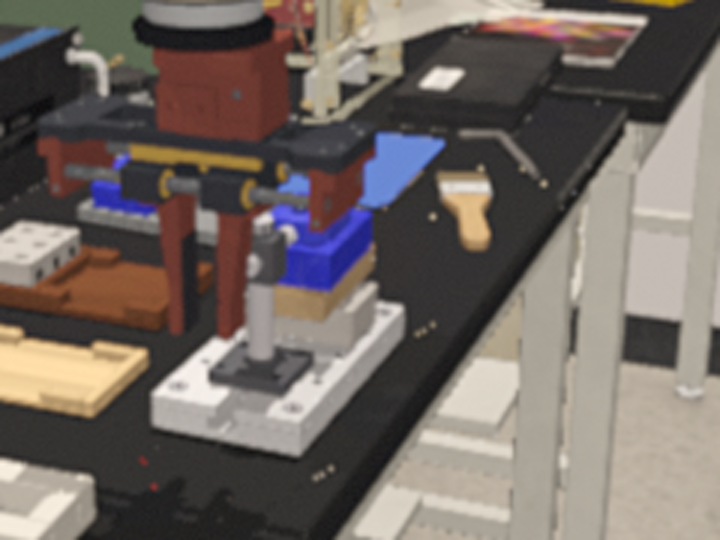

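The picture shows the stop unmoved (base at crop 262,365) and the fingers empty, so the grip slipped off. I'll measure where the head really is using the side depth.

Run:
```python
from h import *
im,d=bot.grab_frame("side");P=cloud("side",d)
r=bot.trace("finger_stop","side");print([(round(q["score"],2),np.round(q["position"]).tolist(),int(q["pixels"].sum())) for q in r])
m=r[0]["pixels"]&(d>0);p=P[m]*1000
for lo,hi in((20,40),(40,60),(60,85),(85,95),(95,105),(105,115),(112,120),(120,130)):
    q=p[(p[:,2]>lo)&(p[:,2]<hi)]
    if len(q): print(lo,len(q),np.percentile(q[:,:2],[3,50,97],axis=0).round(1).tolist())
def proj(c,X):
    k=bot.calibration(c);q=k["camera_matrix"]@(k["R"]@np.array(X)+k["t"]);return q[:2]/q[2]
print("tcp",proj("side",[.4539,.1675,.082]), "prev",proj("side",[.4532,.0882,.082]))
v=im[:,:,::-1].copy();v[m]=(0,255,0)
cv2.imwrite("pics/side4.png",cv2.resize(np.hstack([im[190:270,270:390,::-1],v[190:270,270:390]]),None,fx=3.3,fy=5,interpolation=cv2.INTER_CUBIC))
```

```text
[(0.57, [310.0, 236.0], 902), (0.49, [263.0, 193.0], 389)]
20 448 [[427.2, 67.0], [448.3, 103.0], [477.8, 119.7]]
40 90 [[445.0, 89.8], [449.8, 98.6], [458.4, 102.3]]
60 108 [[445.3, 89.3], [449.9, 98.6], [458.6, 101.8]]
85 46 [[440.4, 87.3], [445.2, 103.3], [455.5, 106.3]]
95 74 [[439.7, 52.1], [445.5, 103.3], [452.6, 112.1]]
105 67 [[439.7, 56.5], [443.7, 102.7], [453.1, 107.0]]
112 58 [[439.7, 84.2], [445.4, 97.9], [452.5, 105.5]]
120 22 [[445.4, 90.2], [448.4, 97.6], [454.1, 100.4]]
tcp [289.46252954 230.07269131] prev [307.58860679 214.20267222]
```

View pics/side4.png

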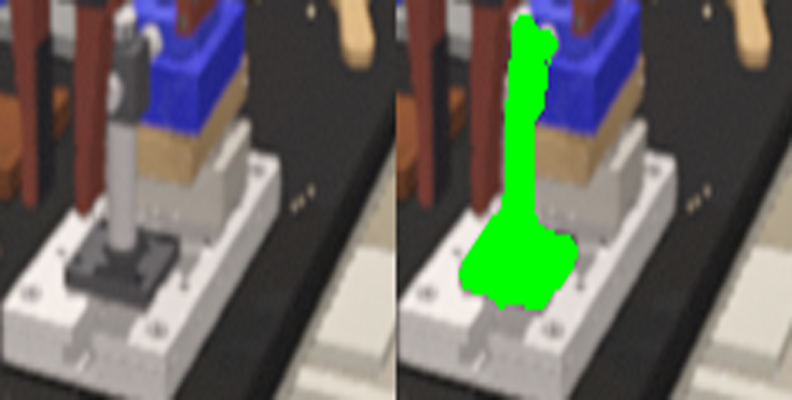

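The stop has been dragged only about 5 mm (now at y≈93.5). It probably tips and wedges in the slot under a weak grip. I'll regrip with the full 60 N and lift 1 mm within the play before sliding.

Request:
move_arm:
  grip: [70,70,70,70,70,70,70,70]
  translation:
    - [0,0,0]
    - [0,0,0]
    - [0,0,0]
    - [0,0,0]
    - [0,0,0]
    - [0,0,0]
    - [-10,0,0]
    - [-20,0,0]
  roll: [0,0,0,0,0,0,0,0]
  squeeze: 60

```text
time_s: 7.3
tool_pos: [0.4536, 0.136, 0.082]
eef_rot: [[0.011, 1.0, 0.0], [1.0, -0.011, 0.0], [0.0, 0.0, -1.0]]
wrist_force: [0.3, 0.8, -0.1]
opening: 0.0701
```

Request:
move_arm:
  grip: [70,70,70,70,50,35,20,20]
  translation:
    - [-20,0,0]
    - [-12,0,1]
    - [-10.7,0,1]
    - [0,0,0]
    - [0,0,0]
    - [0,0,0]
    - [0,0,0]
    - [0,0,0]
  roll: [0,0,0,0,0,0,0,0]

```text
time_s: 8.3
tool_pos: [0.4532, 0.0937, 0.0801]
eef_rot: [[0.012, 1.0, 0.0], [1.0, -0.012, 0.0], [0.0, 0.0, -1.0]]
wrist_force: [0.6, -0.2, 0.1]
opening: 0.0336
```

Request:
move_arm:
  grip: [15,15,15,15,15,15,15,15]
  translation:
    - [0,0,0]
    - [0,0,0]
    - [0,0,0]
    - [0,0,0]
    - [0,0,0]
    - [0,0,0]
    - [0,0,-0.5]
    - [0,0,-0.5]
  roll: [0,0,0,0,0,0,0,0]

```text
time_s: 9.3
tool_pos: [0.4532, 0.0933, 0.0809]
eef_rot: [[0.012, 1.0, -0.0], [1.0, -0.012, -0.0], [-0.0, -0.0, -1.0]]
wrist_force: [1.4, -0.1, -4.5]
opening: 0.0255
```

Run:
```python
from h import *
s=bot.get_state();print(s["time_s"],s["wrist_force"],s["torque"],s["opening"],s["tool_pos"])
im,d=bot.grab_frame("side");cv2.imwrite("pics/side5.png",cv2.resize(im[120:300,220:460,::-1],None,fx=3,fy=3,interpolation=cv2.INTER_CUBIC))
```

```text
9.3 [ 1.37111789 -0.13757987 -4.46039042] [-0.05402169 -0.45622262 -0.0398815 ] 0.02554567791801862 [0.45324582 0.09325709 0.08092174]
```

View pics/side5.png

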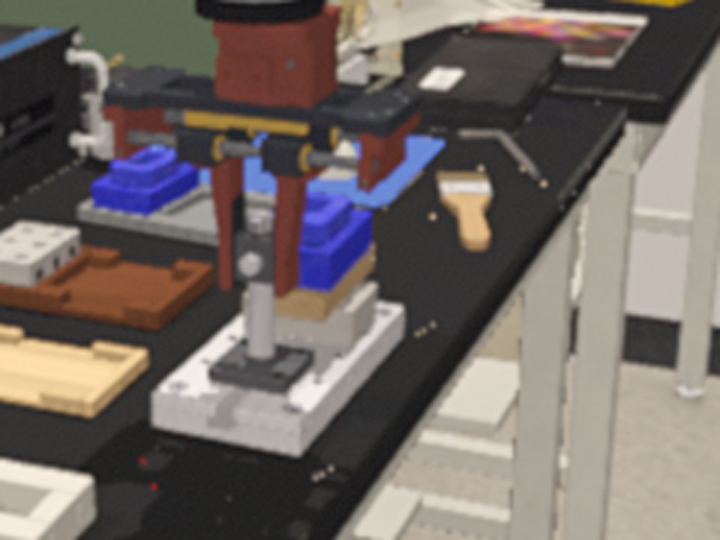

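The fingers now hold the head (crop 260,250), and the −4.5 N on z matches the stop's weight. I'll slide slowly.

Request:
move_arm:
  grip: [15,15,15,15,15,15,15,15]
  translation:
    - [1,0,0]
    - [3,0,0]
    - [4,0,0]
    - [4,0,0]
    - [4,0,0]
    - [4,0,0]
    - [4,0,0]
    - [4,0,0]
  roll: [0,0,0,0,0,0,0,0]

```text
time_s: 10.35
tool_pos: [0.4536, 0.1217, 0.081]
eef_rot: [[0.012, 1.0, 0.0], [1.0, -0.012, -0.0], [-0.0, 0.0, -1.0]]
wrist_force: [1.1, -1.2, -2.4]
opening: 0.0257
```

Request:
move_arm:
  grip: [15,15,15,15,15,15,15,15]
  translation:
    - [6,0,0]
    - [6,0,0]
    - [6,0,0]
    - [6,0,0]
    - [6,0,0]
    - [6,0,0]
    - [6,0,0]
    - [5,0,0]
  roll: [0,0,0,0,0,0,0,0]

```text
time_s: 11.35
tool_pos: [0.4537, 0.1691, 0.0809]
eef_rot: [[0.012, 1.0, -0.001], [1.0, -0.012, 0.0], [0.0, -0.001, -1.0]]
wrist_force: [0.6, 0.1, -3.4]
opening: 0.0256
```

```bash
python3 - <<'E'
from h import *
im,d=bot.grab_frame("side");cv2.imwrite("pics/side6.png",cv2.resize(im[120:300,220:460,::-1],None,fx=3,fy=3,interpolation=cv2.INTER_CUBIC))
E
python3 plan.py "@453.6,168.7,81,-0.68" "453.6,168.7,125,-0.68,4" "516,291.5,150,-87.2,20"
```

```text
t 11.4 tcp [453.6 168.7  81. ] h -0.68 z [-3.e-04  6.e-04 -1.e+00] F [ 0.4  1.1 -3.2] open 25.7
[[0.0, 0.0, -11.0], [0.0, 0.0, -11.0], [0.0, 0.0, -11.0], [0.0, 0.0, -11.0], [6.2, 3.0, -1.2], [6.4, 2.6, -1.3], [6.5, 2.1, -1.2], [6.7, 1.6, -1.3]] [-0.0, -0.0, -0.0, -0.0, 0.076, 0.075, 0.076, 0.075]
[[6.8, 1.0, -1.2], [6.9, 0.6, -1.3], [6.9, 0.0, -1.2], [6.9, -0.5, -1.3], [6.8, -1.0, -1.2], [6.7, -1.5, -1.3], [6.6, -2.0, -1.2], [6.4, -2.5, -1.3]] [0.076, 0.075, 0.076, 0.075, 0.076, 0.075, 0.076, 0.075]
[[6.2, -3.0, -1.2], [6.0, -3.4, -1.3], [5.7, -3.9, -1.2], [5.4, -4.3, -1.3], [5.0, -4.7, -1.2], [4.7, -5.1, -1.3], [4.2, -5.3, -1.2], [3.9, -5.8, -1.3]] [0.076, 0.075, 0.076, 0.075, 0.076, 0.075, 0.076, 0.075]
end [516.  291.5 150. ] -87.2
```

View pics/side6.png

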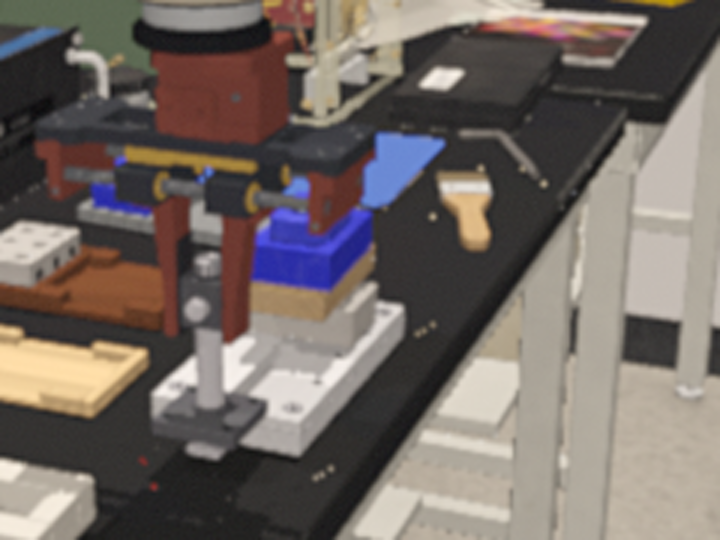

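The picture shows the stop clear of the slot, its foot hanging beyond the plate end (crop 205,445). I'll lift and carry it, turning the other way (heading 92.8) to keep the last joint central.

```bash
python3 plan.py "@453.6,168.7,81,-0.68" "453.6,168.7,121,-0.68,4" "516,291.5,140,92.8,17" "516,291.5,100,92.8,3"
```

```text
t 11.4 tcp [453.6 168.7  81. ] h -0.68 z [-3.e-04  6.e-04 -1.e+00] F [ 0.4  1.1 -3.2] open 25.7
[[0.0, 0.0, -10.0], [0.0, 0.0, -10.0], [0.0, 0.0, -10.0], [0.0, 0.0, -10.0], [7.3, 3.6, -1.1], [6.9, 4.2, -1.1], [6.4, 4.9, -1.2], [5.9, 5.5, -1.1]] [-0.0, -0.0, -0.0, -0.0, -0.096, -0.096, -0.096, -0.096]
[[5.4, 6.1, -1.1], [4.8, 6.5, -1.1], [4.2, 7.0, -1.1], [3.4, 7.3, -1.1], [2.8, 7.7, -1.2], [2.0, 7.8, -1.1], [1.2, 8.0, -1.1], [0.4, 8.1, -1.1]] [-0.096, -0.096, -0.096, -0.096, -0.096, -0.096, -0.096, -0.096]
[[-0.3, 8.1, -1.1], [-1.1, 8.0, -1.1], [-1.8, 7.9, -1.2], [-2.6, 7.7, -1.1], [-3.4, 7.4, -1.1], [0.0, -0.0, 13.3], [0.0, -0.0, 13.4], [0.0, -0.0, 13.3]] [-0.096, -0.096, -0.096, -0.096, -0.096, 0.0, 0.0, 0.0]
end [516.  291.5 100. ] 92.83
```

Request:
move_arm:
  grip: [15,15,15,15,15,15,15,15]
  translation:
    - [0,0,-10]
    - [0,0,-10]
    - [0,0,-10]
    - [0,0,-10]
    - [7.3,3.6,-1.1]
    - [6.9,4.2,-1.1]
    - [6.4,4.9,-1.2]
    - [5.9,5.5,-1.1]
  roll: [0,0,0,0,-0.096,-0.096,-0.096,-0.096]

```text
time_s: 12.4
tool_pos: [0.469, 0.1974, 0.1261]
eef_rot: [[-0.366, 0.931, 0.0], [0.931, 0.366, -0.0], [-0.0, 0.0, -1.0]]
wrist_force: [0.5, -0.1, -2.9]
opening: 0.0256
```

Request:
move_arm:
  grip: [15,15,15,15,15,15,15,15]
  translation:
    - [5.4,6.1,-1.1]
    - [4.8,6.5,-1.1]
    - [4.2,7.0,-1.1]
    - [3.4,7.3,-1.1]
    - [2.8,7.7,-1.2]
    - [2.0,7.8,-1.1]
    - [1.2,8.0,-1.1]
    - [0.4,8.1,-1.1]
  roll: [-0.096,-0.096,-0.096,-0.096,-0.096,-0.096,-0.096,-0.096]

```text
time_s: 13.4
tool_pos: [0.4985, 0.255, 0.1349]
eef_rot: [[-0.91, 0.415, 0.0], [0.415, 0.91, -0.0], [-0.0, -0.0, -1.0]]
wrist_force: [0.5, -0.2, -3.5]
opening: 0.0257
```

Request:
move_arm:
  grip: [15,15,15,15,15,15,15,15]
  translation:
    - [-0.3,8.1,-1.1]
    - [-1.1,8.0,-1.1]
    - [-1.8,7.9,-1.2]
    - [-2.6,7.7,-1.1]
    - [-3.4,7.4,-1.1]
    - [0,0,10]
    - [0,0,10]
    - [0,0,0]
  roll: [-0.096,-0.096,-0.096,-0.096,-0.096,0,0,0]

```text
time_s: 14.4
tool_pos: [0.516, 0.2902, 0.1187]
eef_rot: [[-0.999, -0.048, -0.002], [-0.048, 0.999, -0.002], [0.002, -0.002, -1.0]]
wrist_force: [-0.3, -0.2, -2.6]
opening: 0.0254
```

```bash
python3 - <<'E'
from h import *
for c,(a,b,e,f) in {"side":(180,340,130,330),"top":(170,280,100,240)}.items():
    im,d=bot.grab_frame(c);cv2.imwrite(f"pics/{c}7.png",cv2.resize(im[a:b,e:f,::-1],None,fx=3.5,fy=3.5,interpolation=cv2.INTER_CUBIC))
E
python3 plan.py "516,291.5,100,92.8,3"
```

```text
t 14.5 tcp [516.5 291.1 119.9] h 92.78 z [-3.e-04 -4.e-04 -1.e+00] F [ 0.4 -0.5 -3. ] open 25.8
[[0.1, 0.2, 6.6], [0.2, 0.1, 6.6], [0.1, 0.2, 6.7]] [-0.0, -0.0, -0.0]
end [516.  291.5 100. ] 92.78
```

View pics/side7.png

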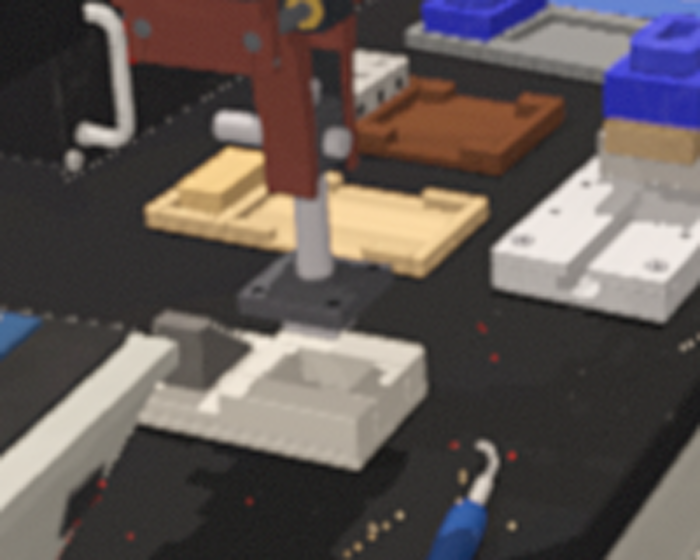

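Run:
```python
from h import *
def proj(c,X):
    k=bot.calibration(c);q=k["camera_matrix"]@(k["R"]@np.array(X)+k["t"]);return q[:2]/q[2]
for z in(.025,.062): print((proj("side",[.516,.2915,z])-[130,180])*3.5)
h=np.radians(2.8);y=np.array([np.cos(h),np.sin(h)]);x=np.array([np.sin(h),-np.cos(h)])
for a,b in((-16,-20),(16,-20),(16,20),(-16,20)):
    q=np.array([516,291.5])+a*x+b*y; print((a,b),((proj("side",[q[0]/1e3,q[1]/1e3,.025])-[130,180])*3.5).round())
```

```text
[323.94586494 369.31015159]
[319.1377117  296.67931948]
(-16, -20) [347. 394.]
(16, -20) [379. 361.]
(16, 20) [302. 346.]
(-16, 20) [268. 378.]
```

View pics/top7.png

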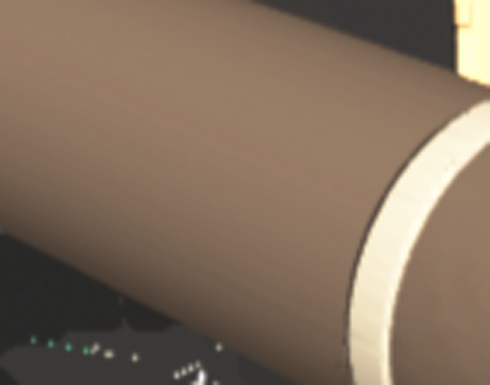

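Run:
```python
import cv2,numpy as np
im=cv2.imread("pics/side7.png")
for q in [(347,394),(379,361),(302,346),(268,378)]: cv2.circle(im,q,2,(0,0,255),-1)
cv2.imwrite("pics/z7.png",cv2.resize(im[300:480,140:440],None,fx=2.6,fy=2.6,interpolation=cv2.INTER_CUBIC))
```

```text
(no output)
```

View pics/z7.png

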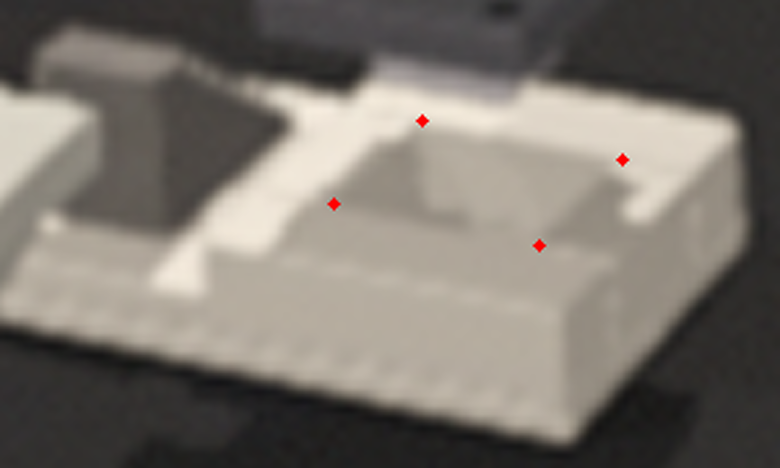

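The dots for the expected pocket corners land within about 1 camera pixel of the pocket edges, so I'll lower.

Request:
move_arm:
  grip: [15,15,15,15,15,15,15,15]
  translation:
    - [1,0,5]
    - [0,0,8]
    - [0,0,8]
    - [0,0,6]
    - [0,0,4]
    - [0,0,3]
    - [0,0,1.5]
    - [0,0,1]
  roll: [0,0,0,0,0,0,0,0]

```text
time_s: 15.5
tool_pos: [0.5157, 0.2913, 0.0836]
eef_rot: [[-0.999, -0.049, 0.0], [-0.049, 0.999, 0.0], [-0.0, 0.0, -1.0]]
wrist_force: [0.1, -0.2, -3.3]
opening: 0.0254
```

```bash
python3 - <<'E'
from h import *
im,d=bot.grab_frame("side");cv2.imwrite("pics/side8.png",cv2.resize(im[180:340,130:330,::-1],None,fx=3.5,fy=3.5,interpolation=cv2.INTER_CUBIC))
E
python3 plan.py "515,291.5,83,92.8,3"
```

```text
t 15.55 tcp [515.6 291.3  83.5] h 92.82 z [ 1.e-04 -0.e+00 -1.e+00] F [-0.2  0.3 -2.9] open 25.6
[[0.2, 0.1, 0.2], [0.2, 0.1, 0.1], [0.2, 0.0, 0.2]] [0.0, 0.0, 0.0]
end [515.  291.5  83. ] 92.82
```

View pics/side8.png

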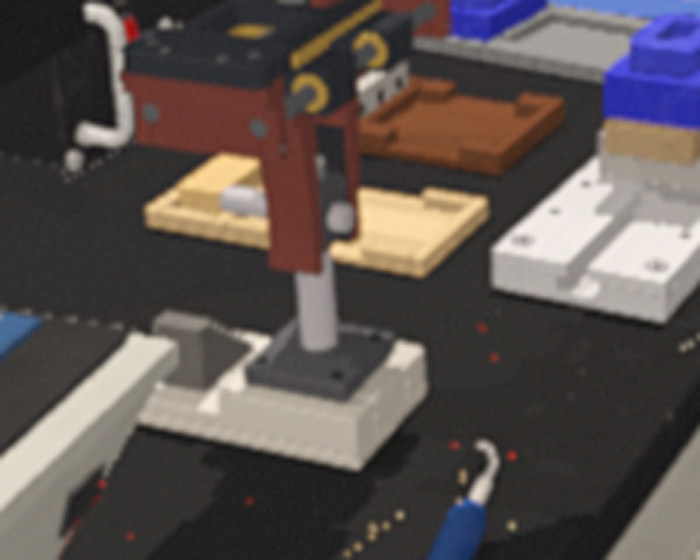

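The picture shows the base just above the rack top, with the foot in the pocket. I'll lower until it carries load.

Request:
move_arm:
  grip: [15,15,15,15,15,15,15,15]
  translation:
    - [0,0,0.5]
    - [0,0,0.5]
    - [0,0,0]
    - [0,0,0.3]
    - [0,0,0]
    - [0,0,0]
    - [0,0,0]
    - [0,0,0]
  roll: [0,0,0,0,0,0,0,0]

```text
time_s: 16.55
tool_pos: [0.5157, 0.2914, 0.0831]
eef_rot: [[-0.999, -0.049, 0.001], [-0.049, 0.999, -0.0], [-0.001, -0.0, -1.0]]
wrist_force: [-2.8, -2.0, 7.8]
opening: 0.0257
```

It has landed (+7.8 N), so I'll release.

Request:
move_arm:
  grip: [30,40,60,60,60,60,60,60]
  translation:
    - [0,0,-0.4]
    - [0,0,0]
    - [0,0,0]
    - [0,0,0]
    - [0,0,0]
    - [0,0,-5]
    - [0,0,-15]
    - [0,0,-25]
  roll: [0,0,0,0,0,0,0,0]

```text
time_s: 17.55
tool_pos: [0.5153, 0.2912, 0.1285]
eef_rot: [[-0.999, -0.049, -0.001], [-0.049, 0.999, -0.0], [0.001, -0.0, -1.0]]
wrist_force: [0.8, 0.0, 0.8]
opening: 0.0601
```

```bash
python3 plan.py "515.3,291.4,220,92.8,3" "450.8,7.5,200,-1.1,20" "450.8,7.5,200,-1.1,1"
python3 - <<'E'
from h import *
im,d=bot.grab_frame("side");cv2.imwrite("pics/side9.png",cv2.resize(im[180:340,130:330,::-1],None,fx=3.5,fy=3.5,interpolation=cv2.INTER_CUBIC))
E
```

```text
t 17.55 tcp [515.3 291.2 128.5] h 92.83 z [-8.e-04 -2.e-04 -1.e+00] F [0.8 0.  0.8] open 60.1
[[0.0, 0.1, -30.5], [0.0, 0.0, -30.5], [0.0, 0.1, -30.5], [3.9, -14.0, 1.0], [2.8, -14.3, 1.0], [1.5, -14.5, 1.0], [0.4, -14.5, 1.0], [-0.8, -14.6, 1.0]] [0.0, 0.0, 0.001, 0.082, 0.082, 0.082, 0.082, 0.082]
[[-2.0, -14.4, 1.0], [-3.2, -14.2, 1.0], [-4.3, -13.9, 1.0], [-5.5, -13.5, 1.0], [-6.5, -13.0, 1.0], [-7.6, -12.4, 1.0], [-8.5, -11.8, 1.0], [-9.5, -11.0, 1.0]] [0.082, 0.081, 0.082, 0.082, 0.082, 0.082, 0.082, 0.082]
[[-10.4, -10.2, 1.0], [-11.2, -9.4, 1.0], [-11.9, -8.4, 1.0], [-12.5, -7.3, 1.0], [-13.2, -6.4, 1.0], [-13.5, -5.2, 1.0], [-14.0, -4.1, 1.0], [-0.0, -0.0, 0.0]] [0.082, 0.082, 0.082, 0.082, 0.082, 0.081, 0.082, 0.0]
end [450.8   7.5 200. ] -1.08
```

View pics/side9.png

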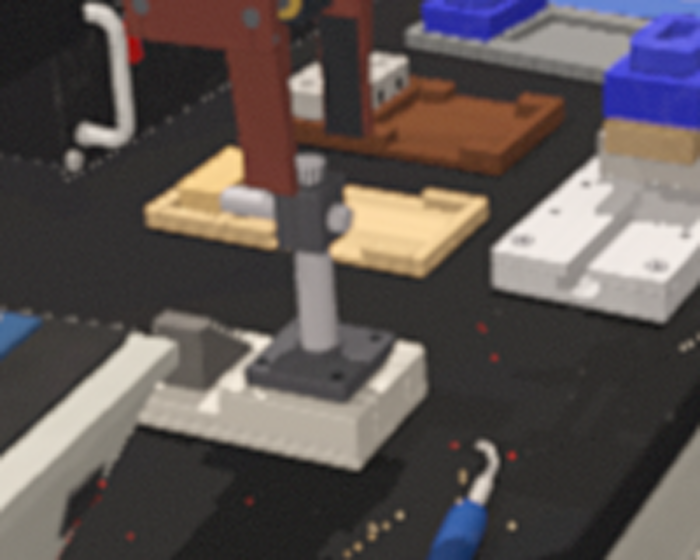

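The stop stands upright in the pocket, base flat on the rack (crop 320,360), with the fingers clear. Next I'll check the stack from the top view.

Run:
```python
from h import *
im,d=bot.grab_frame("top");cv2.imwrite("pics/top9.png",im[:,:,::-1]);P=cloud("top",d);ok=d>0
def rect(name,x0,x1,y0,y1,lo,hi):
    q=P[ok&(P[...,0]>x0)&(P[...,0]<x1)&(P[...,1]>y0)&(P[...,1]<y1)&(P[...,2]>lo)&(P[...,2]<hi)][:,:2].astype(np.float32)*1000
    if len(q)<10: print(name,len(q));return
    c,s,a=cv2.minAreaRect(q);a=a if a<45 else a-90
    print(name,len(q),np.round(c,1),np.round(s,1),round(a,1),np.percentile(q,[1,99],axis=0).round(1).tolist())
for n,lo,hi in(("waxall",.086,.11),("waxtop",.1,.11),("wood",.06,.068),("riser",.043,.050)): rect(n,.39,.52,-.08,.09,lo,hi)
```

```text
waxall 0
waxtop 0
wood 0
riser 0
```

View pics/top9.png

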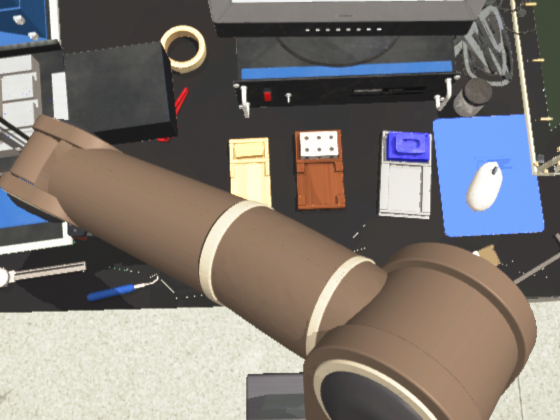

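The arm hides the stack in this view. The side views showed it unchanged, so I'll go over the wax part with the jaws along world x.

```bash
python3 plan.py "515.3,291.4,200,92.8,3" "451.7,7.2,170,1.1,17" "451.7,7.2,66,1.1,8" | cat
```

```text
t 17.65 tcp [516.7 292.7 131. ] h 92.82 z [ 0.004   0.0025 -1.    ] F [-1.   0.4 -0.5] open 60.2
[[0.5, -0.4, -23.0], [0.5, -0.4, -23.0], [0.5, -0.4, -23.0], [4.6, -16.5, 1.8], [3.0, -16.9, 1.7], [1.3, -17.0, 1.8], [-0.2, -17.2, 1.8], [-1.8, -17.0, 1.7]] [0.0, 0.0, 0.0, 0.094, 0.094, 0.095, 0.094, 0.094]
[[-3.5, -16.8, 1.8], [-4.9, -16.4, 1.8], [-6.6, -15.8, 1.7], [-7.9, -15.2, 1.8], [-9.4, -14.4, 1.8], [-10.7, -13.4, 1.7], [-11.8, -12.3, 1.8], [-13.0, -11.2, 1.8]] [0.094, 0.094, 0.094, 0.095, 0.094, 0.094, 0.094, 0.094]
[[-14.0, -9.9, 1.7], [-14.9, -8.5, 1.8], [-15.5, -7.1, 1.8], [-16.2, -5.6, 1.7], [-0.0, -0.0, 13.0], [-0.0, -0.0, 13.0], [-0.0, -0.0, 13.0], [-0.0, -0.0, 13.0]] [0.094, 0.095, 0.094, 0.094, -0.0, -0.0, -0.0, -0.0]
[[-0.0, -0.0, 13.0], [-0.0, -0.0, 13.0], [-0.0, -0.0, 13.0], [-0.0, -0.0, 13.0]] [-0.0, -0.0, -0.0, -0.0]
end [451.7   7.2  66. ] 1.09
```

Request:
move_arm:
  grip: [87,87,87,87,87,87,87,87]
  translation:
    - [0,0,-24]
    - [0,0,-24]
    - [0,0,-24]
    - [4.6,-16.5,1.8]
    - [3.0,-16.9,1.7]
    - [1.3,-17.0,1.8]
    - [-0.2,-17.2,1.8]
    - [-1.8,-17.0,1.7]
  roll: [0,0,0,0.094,0.094,0.095,0.094,0.094]

```text
time_s: 18.65
tool_pos: [0.4966, 0.2071, 0.1908]
eef_rot: [[-0.911, 0.412, 0.0], [0.412, 0.911, -0.0], [-0.0, -0.0, -1.0]]
wrist_force: [0.3, -0.6, -0.3]
opening: 0.087
```

Request:
move_arm:
  grip: [87,87,87,87,87,87,87,87]
  translation:
    - [-3.5,-16.8,1.8]
    - [-4.9,-16.4,1.8]
    - [-6.6,-15.8,1.7]
    - [-7.9,-15.2,1.8]
    - [-9.4,-14.4,1.8]
    - [-10.7,-13.4,1.7]
    - [-11.8,-12.3,1.8]
    - [-13.0,-11.2,1.8]
  roll: [0.094,0.094,0.094,0.095,0.094,0.094,0.094,0.094]

```text
time_s: 19.65
tool_pos: [0.4666, 0.0734, 0.1767]
eef_rot: [[-0.383, 0.924, 0.0], [0.924, 0.383, -0.0], [-0.0, 0.0, -1.0]]
wrist_force: [0.7, 0.4, -0.3]
opening: 0.0872
```

Request:
move_arm:
  grip: [87,87,87,87,87,87,87,87]
  translation:
    - [-14.0,-9.9,1.7]
    - [-14.9,-8.5,1.8]
    - [-15.5,-7.1,1.8]
    - [-16.2,-5.6,1.7]
    - [0,0,0]
    - [0,0,0]
    - [0,0,0]
    - [0,0,0]
  roll: [0.094,0.095,0.094,0.094,0,0,0,0]

```text
time_s: 20.65
tool_pos: [0.4521, 0.0077, 0.1697]
eef_rot: [[-0.02, 1.0, 0.0], [1.0, 0.02, 0.0], [0.0, 0.0, -1.0]]
wrist_force: [-0.3, 0.4, 0.4]
opening: 0.0869
```

```bash
python3 plan.py "451.7,7.2,66,1.1,7"
python3 - <<'E'
from h import *
im,d=bot.grab_frame("side");P=cloud("side",d);ok=d>0;cv2.imwrite("pics/side10.png",cv2.resize(im[120:300,220:460,::-1],None,fx=3,fy=3,interpolation=cv2.INTER_CUBIC))
np.save("sd10.npy",P)
q=P[ok&(P[...,0]>.40)&(P[...,0]<.52)&(P[...,1]>-.08)&(P[...,1]<.09)&(P[...,2]>.02)]*1000
for lo,hi in((24,45),(49,63),(68,88),(93,103)):
    r=q[(q[:,2]>lo)&(q[:,2]<hi)];print(lo,len(r),np.percentile(r,[2,50,98],axis=0).round(1).tolist())
E
```

```text
t 20.65 tcp [452.1   7.7 169.7] h 1.17 z [ 1.e-04  2.e-04 -1.e+00] F [-0.3  0.4  0.4] open 86.9
[[-0.1, -0.1, 14.8], [-0.0, -0.0, 14.8], [-0.1, -0.1, 14.8], [-0.1, -0.0, 14.8], [-0.0, -0.1, 14.8], [-0.1, -0.0, 14.9], [-0.1, -0.1, 14.8]] [0.0, 0.0, 0.001, -0.0, -0.0, 0.0, 0.0]
end [451.7   7.2  66. ] 1.11
24 354 [[414.2, -15.6, 24.1], [433.4, 32.2, 32.1], [490.0, 37.8, 44.1]]
49 283 [[424.5, -37.5, 49.2], [433.7, 56.6, 55.9], [474.4, 60.6, 62.8]]
68 396 [[423.8, -29.8, 68.6], [438.0, 48.6, 78.0], [478.0, 52.7, 87.5]]
93 172 [[431.7, -12.9, 93.1], [448.8, 34.2, 98.2], [469.4, 40.1, 102.8]]
```

View pics/side10.png

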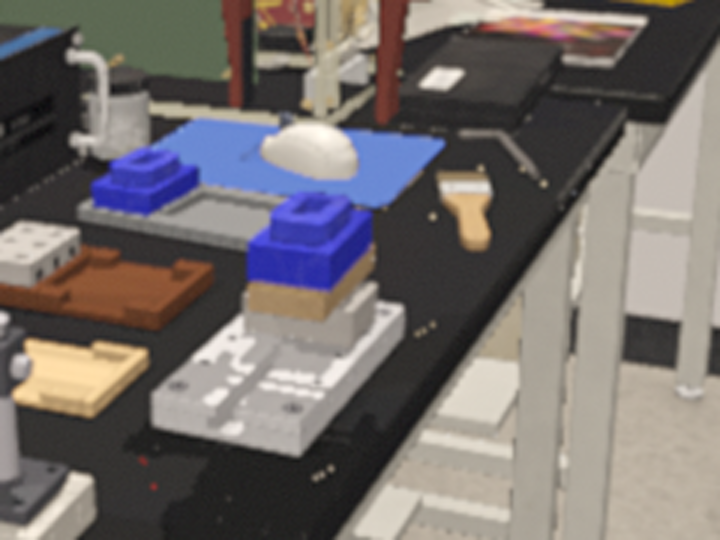

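The stack is whole and the fingers hover above it. Now I'll descend and grip the wax base.

Request:
move_arm:
  grip: [87,87,87,87,87,87,87,87]
  translation:
    - [-0.4,-0.4,18]
    - [0,0,18]
    - [0,0,18]
    - [0,0,18]
    - [0,0,16]
    - [0,0,10]
    - [0,0,5.7]
    - [0,0,0]
  roll: [0,0,0,0,0,0,0,0]
  squeeze: 30

```text
time_s: 21.7
tool_pos: [0.4515, 0.0068, 0.0658]
eef_rot: [[-0.019, 1.0, -0.0], [1.0, 0.019, 0.0], [0.0, -0.0, -1.0]]
wrist_force: [0.2, 0.6, 0.7]
opening: 0.0872
```

Request:
move_arm:
  grip: [75,65,55,50,50,50,50,50]
  translation:
    - [0,0,0]
    - [0,0,0]
    - [0,0,0]
    - [0,0,0]
    - [0,0,0]
    - [0,0,0]
    - [0,0,0]
    - [0,0,0]
  roll: [0,0,0,0,0,0,0,0]

```text
time_s: 22.7
tool_pos: [0.4518, 0.0067, 0.0662]
eef_rot: [[-0.019, 1.0, 0.001], [1.0, 0.019, -0.0], [-0.0, 0.001, -1.0]]
wrist_force: [-0.8, -0.4, 5.3]
opening: 0.0558
```

Request:
move_arm:
  grip: [50,50,50,50,50,50,50,50]
  translation:
    - [0,0,0]
    - [0,0,0]
    - [0,0,-1]
    - [0,0,-2]
    - [0,0,-4]
    - [0,0,-6]
    - [0,0,-8]
    - [0,0,-8]
  roll: [0,0,0,0,0,0,0,0]

```text
time_s: 23.7
tool_pos: [0.4517, 0.0068, 0.0956]
eef_rot: [[-0.019, 1.0, 0.0], [1.0, 0.019, -0.0], [-0.0, 0.0, -1.0]]
wrist_force: [0.7, -0.3, -1.7]
opening: 0.056
```

```bash
python3 - <<'E'
from h import *
im,d=bot.grab_frame("side");cv2.imwrite("pics/side11.png",cv2.resize(im[120:300,220:460,::-1],None,fx=3,fy=3,interpolation=cv2.INTER_CUBIC))
E
python3 plan.py "451.7,7.2,150,1.1,4" "603.2,-212.6,130,-95.85,18"
python3 plan.py "451.7,7.2,150,1.1,4" "603.2,-212.6,130,84.15,18"|tail -1
```

```text
t 23.75 tcp [452.2   6.8  96.5] h 1.09 z [ 1.6e-03 -1.0e-04 -1.0e+00] F [ 0.6 -0.  -1.3] open 55.7
[[0.1, -0.1, -13.4], [0.1, -0.2, -13.4], [0.1, -0.1, -13.3], [0.1, -0.1, -13.4], [-12.4, 8.2, 1.1], [-11.5, 9.3, 1.1], [-10.6, 10.3, 1.1], [-9.6, 11.3, 1.1]] [-0.0, -0.0, -0.0, -0.0, 0.094, 0.094, 0.094, 0.094]
[[-8.5, 12.2, 1.1], [-7.4, 12.9, 1.2], [-6.0, 13.5, 1.1], [-4.8, 14.1, 1.1], [-3.5, 14.4, 1.1], [-2.0, 14.7, 1.1], [-0.7, 14.8, 1.1], [0.7, 14.8, 1.1]] [0.094, 0.094, 0.094, 0.094, 0.094, 0.094, 0.094, 0.094]
[[2.1, 14.7, 1.1], [3.4, 14.4, 1.1], [4.8, 14.0, 1.1], [6.1, 13.6, 1.2], [7.3, 12.8, 1.1], [8.6, 12.2, 1.1]] [0.094, 0.094, 0.094, 0.094, 0.094, 0.094]
end [ 603.2 -212.6  130. ] -95.85
end [ 603.2 -212.6  130. ] 84.17
```

View pics/side11.png

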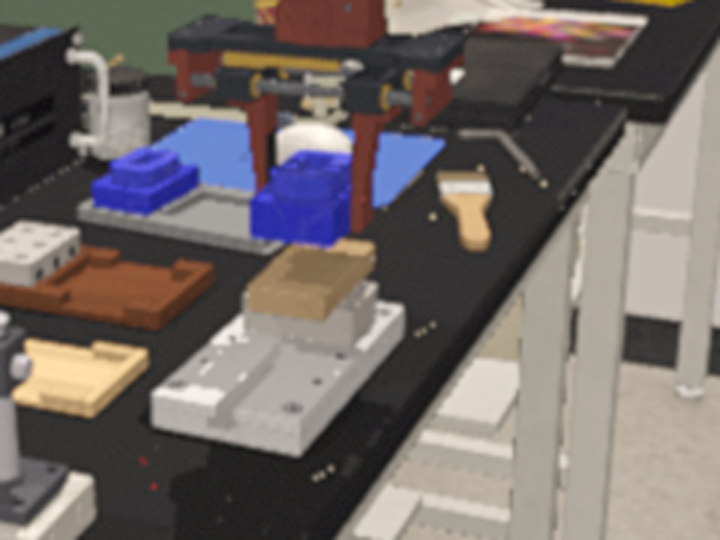

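The wax is held and the wood stayed put. However, the tray rim (12 mm) leaves only 7 mm each side and the fingers are about 13 mm thick, so I need a higher grip. I'll set it back down and regrip 10 mm higher.

Request:
move_arm:
  grip: [50,50,50,50,50,50,50,50]
  translation:
    - [0,0,6]
    - [0,0,8]
    - [0,0,8]
    - [0,0,4]
    - [0,0,2]
    - [0,0,0.8]
    - [0,0,0.3]
    - [0,0,0]
  roll: [0,0,0,0,0,0,0,0]

```text
time_s: 24.75
tool_pos: [0.4514, 0.0068, 0.0662]
eef_rot: [[-0.019, 1.0, -0.0], [1.0, 0.019, -0.0], [-0.0, -0.0, -1.0]]
wrist_force: [-3.4, 0.3, 4.6]
opening: 0.0554
```

Request:
move_arm:
  grip: [58,64,68,68,68,55,50,50]
  translation:
    - [0,0,0]
    - [0,0,0]
    - [0,0,0]
    - [0,0,-5]
    - [0,0,-5]
    - [0,0,0]
    - [0,0,0]
    - [0,0,0]
  roll: [0,0,0,0,0,0,0,0]
  squeeze: 40

```text
time_s: 25.75
tool_pos: [0.4517, 0.0066, 0.0761]
eef_rot: [[-0.019, 1.0, 0.0], [1.0, 0.019, -0.0], [-0.0, 0.0, -1.0]]
wrist_force: [-1.1, -0.9, 5.2]
opening: 0.0558
```

Request:
move_arm:
  grip: [50,50,50,50,50,50,50,50]
  translation:
    - [0,0,0]
    - [0,0,0]
    - [0,0,0]
    - [0,0,-1]
    - [0,0,-3]
    - [0,0,-5]
    - [0,0,-8]
    - [0,0,-8]
  roll: [0,0,0,0,0,0,0,0]

```text
time_s: 26.75
tool_pos: [0.4517, 0.0067, 0.1015]
eef_rot: [[-0.019, 1.0, 0.0], [1.0, 0.019, -0.0], [-0.0, 0.0, -1.0]]
wrist_force: [0.1, 0.3, -1.6]
opening: 0.0556
```

```bash
python3 - <<'E'
from h import *
im,d=bot.grab_frame("side");cv2.imwrite("pics/side12.png",cv2.resize(im[120:300,220:460,::-1],None,fx=3,fy=3,interpolation=cv2.INTER_CUBIC))
E
python3 plan.py "451.7,7,140,1.1,4" "603.2,-212.6,120,-95.85,20"
```

```text
t 26.8 tcp [452.2   6.8 102.4] h 1.1 z [ 1.6e-03 -2.0e-04 -1.0e+00] F [-0.6  0.9  0.3] open 55.8
[[0.1, -0.1, -9.4], [0.0, -0.2, -9.4], [0.1, -0.1, -9.4], [0.0, -0.1, -9.4], [-11.1, 7.4, 1.0], [-10.5, 8.2, 1.0], [-9.7, 9.2, 1.0], [-8.9, 9.9, 1.0]] [-0.0, -0.0, -0.0, -0.0, 0.085, 0.084, 0.085, 0.084]
[[-8.1, 10.6, 1.0], [-7.1, 11.3, 1.0], [-6.1, 11.8, 1.0], [-5.2, 12.4, 1.0], [-4.0, 12.7, 1.0], [-3.0, 13.0, 1.0], [-1.9, 13.2, 1.0], [-0.7, 13.3, 1.0]] [0.085, 0.085, 0.084, 0.085, 0.084, 0.085, 0.085, 0.084]
[[0.4, 13.3, 1.0], [1.5, 13.3, 1.0], [2.6, 13.0, 1.0], [3.7, 12.9, 1.0], [4.8, 12.4, 1.0], [5.9, 12.0, 1.0], [6.8, 11.5, 1.0], [7.7, 10.8, 1.0]] [0.085, 0.084, 0.085, 0.085, 0.084, 0.085, 0.084, 0.085]
end [ 603.2 -212.6  120. ] -95.85
```

View pics/side12.png

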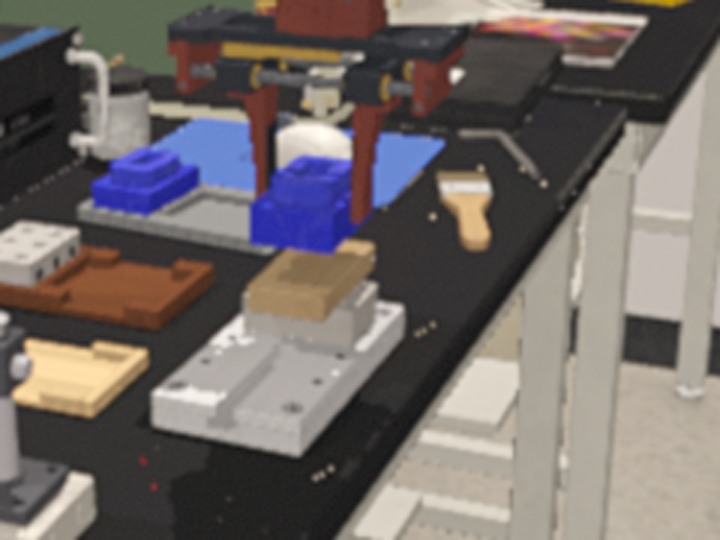

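The wax is level and held higher, and the packing is still on the block. Carrying it over the grey tray.

Request:
move_arm:
  grip: [50,50,50,50,50,50,50,50]
  translation:
    - [0,0,-9.4]
    - [0,0,-9.4]
    - [0,0,-9.4]
    - [0,0,-9.4]
    - [-11.1,7.4,1.0]
    - [-10.5,8.2,1.0]
    - [-9.7,9.2,1.0]
    - [-8.9,9.9,1.0]
  roll: [0,0,0,0,0.085,0.084,0.085,0.084]

```text
time_s: 27.8
tool_pos: [0.4821, -0.0376, 0.1348]
eef_rot: [[0.316, 0.949, 0.0], [0.949, -0.316, 0.0], [0.0, 0.0, -1.0]]
wrist_force: [-0.2, 0.2, -1.8]
opening: 0.0554
```

Request:
move_arm:
  grip: [50,50,50,50,50,50,50,50]
  translation:
    - [-8.1,10.6,1.0]
    - [-7.1,11.3,1.0]
    - [-6.1,11.8,1.0]
    - [-5.2,12.4,1.0]
    - [-4.0,12.7,1.0]
    - [-3.0,13.0,1.0]
    - [-1.9,13.2,1.0]
    - [-0.7,13.3,1.0]
  roll: [0.085,0.085,0.084,0.085,0.084,0.085,0.085,0.084]

```text
time_s: 28.8
tool_pos: [0.5427, -0.1254, 0.1267]
eef_rot: [[0.841, 0.541, -0.0], [0.541, -0.841, 0.0], [0.0, -0.0, -1.0]]
wrist_force: [0.3, 0.1, -1.2]
opening: 0.0556
```

Request:
move_arm:
  grip: [50,50,50,50,50,50,50,50]
  translation:
    - [0.4,13.3,1.0]
    - [1.5,13.3,1.0]
    - [2.6,13.0,1.0]
    - [3.7,12.9,1.0]
    - [4.8,12.4,1.0]
    - [5.9,12.0,1.0]
    - [6.8,11.5,1.0]
    - [7.7,10.8,1.0]
  roll: [0.085,0.084,0.085,0.085,0.084,0.085,0.084,0.085]

```text
time_s: 29.8
tool_pos: [0.6031, -0.2131, 0.1186]
eef_rot: [[0.995, -0.105, -0.0], [-0.105, -0.995, 0.0], [-0.0, -0.0, -1.0]]
wrist_force: [-0.1, 0.5, -2.5]
opening: 0.0558
```

```bash
python3 plan.py "603.2,-212.6,25,-95.85,8"
python3 - <<'E'
from h import *
im,d=bot.grab_frame("side");cv2.imwrite("pics/side13.png",cv2.resize(im[100:260,200:400,::-1],None,fx=3.5,fy=3.5,interpolation=cv2.INTER_CUBIC))
E
```

```text
t 29.8 tcp [ 603.1 -213.1  118.6] h -96.01 z [-2.e-04  5.e-04 -1.e+00] F [-0.1  0.5 -2.5] open 55.8
[[0.0, -0.1, 11.7], [0.0, -0.0, 11.7], [0.0, -0.1, 11.7], [0.0, -0.1, 11.7], [0.0, -0.0, 11.7], [0.0, -0.1, 11.7], [0.0, -0.1, 11.7], [0.0, -0.1, 11.7]] [-0.0, -0.001, -0.0, -0.0, -0.001, -0.0, -0.0, -0.001]
end [ 603.2 -212.6   25. ] -95.83
```

View pics/side13.png

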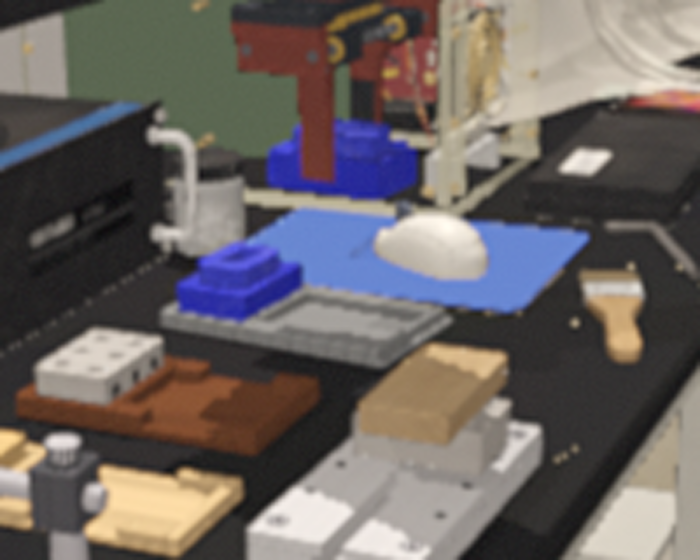

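Request:
move_arm:
  grip: [50,50,50,50,50,50,50,50]
  translation:
    - [0,-0.5,15]
    - [0,0,18]
    - [0,0,18]
    - [0,0,15]
    - [0,0,12]
    - [0,0,8]
    - [0,0,5]
    - [0,0,2]
  roll: [0,0,0,0,0,0,0,0]

```text
time_s: 30.85
tool_pos: [0.6031, -0.2124, 0.0254]
eef_rot: [[0.995, -0.102, 0.0], [-0.102, -0.995, -0.0], [0.0, 0.0, -1.0]]
wrist_force: [-0.3, -0.5, -1.8]
opening: 0.0556
```

```bash
python3 plan.py "603.2,-212.6,14.5,-95.85,8"
python3 - <<'E'
from h import *
im,d=bot.grab_frame("side");cv2.imwrite("pics/side14.png",cv2.resize(im[140:220,230:350,::-1],None,fx=6,fy=6,interpolation=cv2.INTER_CUBIC))
E
```

```text
t 30.85 tcp [ 603.1 -212.4   25.4] h -95.86 z [ 2.e-04 -0.e+00 -1.e+00] F [-0.3 -0.5 -1.8] open 55.6
[[0.0, 0.0, 1.4], [0.0, 0.0, 1.3], [0.0, 0.1, 1.4], [0.0, -0.0, 1.4], [0.0, 0.0, 1.3], [0.1, 0.0, 1.4], [-0.0, 0.0, 1.3], [-0.0, 0.1, 1.4]] [-0.0, -0.0, -0.0, -0.0, -0.0, -0.0, -0.0, -0.0]
end [ 603.2 -212.6   14.5] -95.86
```

View pics/side14.png

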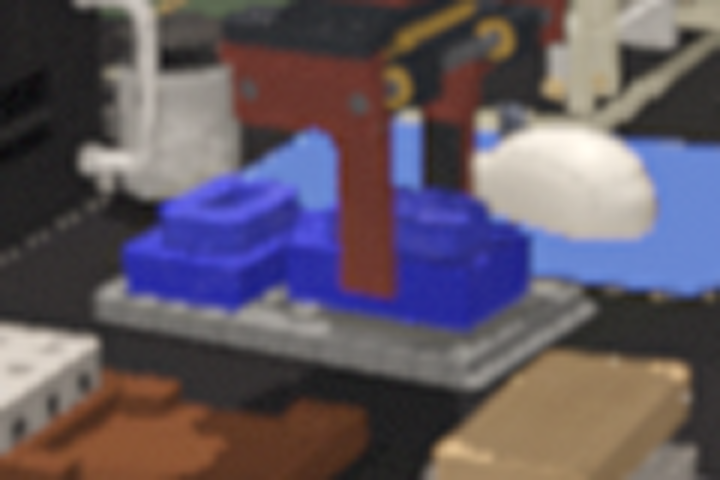

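The wax sits over the bay, clear of its twin. Lowering gently.

Request:
move_arm:
  grip: [50,50,50,50,50,50,50,50]
  translation:
    - [0,0,3]
    - [0,0,3]
    - [0,0,2]
    - [0,0,1]
    - [0,0,0.5]
    - [0,0,0.5]
    - [0,0,0.3]
    - [0,0,0]
  roll: [0,0,0,0,0,0,0,0]

```text
time_s: 31.9
tool_pos: [0.603, -0.2124, 0.0152]
eef_rot: [[0.995, -0.102, -0.0], [-0.102, -0.995, -0.0], [0.0, 0.0, -1.0]]
wrist_force: [0.1, -0.4, -1.5]
opening: 0.0559
```

Request:
move_arm:
  grip: [50,50,50,50,50,50,50,50]
  translation:
    - [0,0,0.4]
    - [0,0,0]
    - [0,0,0.4]
    - [0,0,0]
    - [0,0,0]
    - [0,0,0]
    - [0,0,0]
    - [0,0,0]
  roll: [0,0,0,0,0,0,0,0]

```text
time_s: 32.9
tool_pos: [0.6031, -0.2124, 0.0148]
eef_rot: [[0.995, -0.102, 0.0], [-0.102, -0.995, -0.0], [0.0, 0.0, -1.0]]
wrist_force: [-2.5, 1.0, 5.5]
opening: 0.0555
```

Landed (+5.5 N). Opening and rising.

Request:
move_arm:
  grip: [60,66,70,70,70,70,75,80]
  translation:
    - [0,0,-0.4]
    - [0,0,0]
    - [0,0,0]
    - [0,0,-2]
    - [0,0,-10]
    - [0,0,-20]
    - [0,0,-30]
    - [0,0,-30]
  roll: [0,0,0,0,0,0,0,0]

```text
time_s: 33.9
tool_pos: [0.6033, -0.2125, 0.1093]
eef_rot: [[0.995, -0.102, 0.001], [-0.102, -0.995, -0.0], [0.001, 0.0, -1.0]]
wrist_force: [0.3, 0.7, 0.7]
opening: 0.0793
```

Run:
```python
from h import *
im,d=bot.grab_frame("side");cv2.imwrite("pics/side15.png",cv2.resize(im[140:220,230:350,::-1],None,fx=6,fy=6,interpolation=cv2.INTER_CUBIC))
im,d=bot.grab_frame("top");cv2.imwrite("pics/top15.png",im[:,:,::-1]);P=cloud("top",d);ok=d>0
def rect(name,x0,x1,y0,y1,lo,hi):
    q=P[ok&(P[...,0]>x0)&(P[...,0]<x1)&(P[...,1]>y0)&(P[...,1]<y1)&(P[...,2]>lo)&(P[...,2]<hi)][:,:2].astype(np.float32)*1000
    if len(q)<10: print(name,len(q));return
    c,s,a=cv2.minAreaRect(q);a=a if a<45 else a-90
    print(name,len(q),np.round(c,1),np.round(s,1),round(a,1),np.percentile(q,[1,99],axis=0).round(1).tolist())
for n,lo,hi in(("wood",.058,.072),("riser",.043,.050)): rect(n,.39,.52,-.08,.09,lo,hi)
rect("wax",.54,.655,-.28,-.15,.024,.06)
```

```text
wood 1442 [450.6   7.1] [ 52.9 101.8] 0.6 [[424.7, -42.4], [476.0, 56.7]]
riser 277 [451.9  13.4] [76.5 62. ] 1.2 [[413.9, -17.1], [489.6, 32.6]]
wax 907 [ 600.7 -211.3] [57.3 83.9] -5.7 [[559.3, -240.5], [639.6, -181.5]]
```

View pics/side15.png

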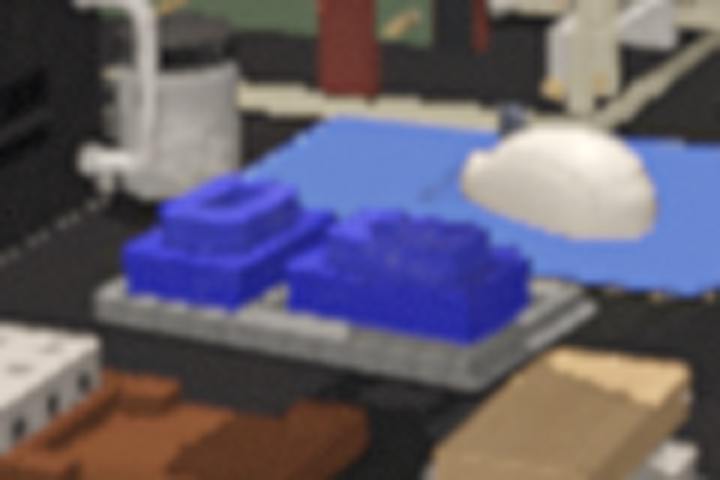

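View pics/top15.png

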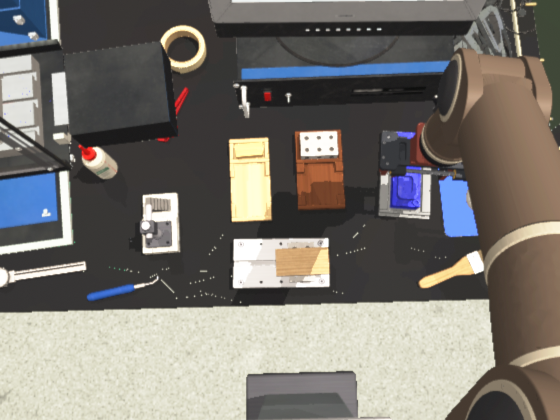

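The side view shows the wax flat in the grey bay, and the top fit puts it at (601,-211), yaw -5.7°. The wood's top shows at (302,262), centred (450.6, 7.1) with yaw 0.6°. Now for the packing.

```bash
python3 plan.py "@603.2,-212.5,107,-95.85" "450.6,7.1,110,0.6,16" "450.6,7.1,50,0.6,8"
```

```text
t 34.0 tcp [ 603.2 -212.5  107. ] h -95.85 z [ 0.0073 -0.0023 -1.    ] F [ 1.8 -0.5 -0.7] open 79.7
[[-10.9, -12.7, -0.2], [-9.5, -13.7, -0.2], [-8.0, -14.7, -0.2], [-6.4, -15.4, -0.1], [-4.7, -16.1, -0.2], [-3.1, -16.4, -0.2], [-1.3, -16.7, -0.2], [0.4, -16.7, -0.2]] [-0.105, -0.105, -0.106, -0.105, -0.105, -0.105, -0.105, -0.106]
[[2.2, -16.5, -0.2], [4.0, -16.3, -0.2], [5.6, -15.7, -0.2], [7.2, -15.1, -0.1], [8.8, -14.2, -0.2], [10.2, -13.2, -0.2], [11.6, -12.1, -0.2], [12.8, -10.8, -0.2]] [-0.105, -0.105, -0.105, -0.106, -0.105, -0.105, -0.105, -0.105]
[[-0.0, 0.0, 7.5], [-0.0, 0.0, 7.5], [-0.0, 0.0, 7.5], [-0.0, 0.0, 7.5], [-0.0, 0.0, 7.5], [-0.0, 0.0, 7.5], [-0.0, 0.0, 7.5], [-0.0, 0.0, 7.5]] [-0.0, -0.0, -0.0, -0.0, -0.0, -0.0, -0.0, -0.0]
end [450.6   7.1  50. ] 0.58
```

Request:
move_arm:
  grip: [87,87,87,87,87,87,87,87]
  translation:
    - [-10.9,-12.7,-0.2]
    - [-9.5,-13.7,-0.2]
    - [-8.0,-14.7,-0.2]
    - [-6.4,-15.4,-0.1]
    - [-4.7,-16.1,-0.2]
    - [-3.1,-16.4,-0.2]
    - [-1.3,-16.7,-0.2]
    - [0.4,-16.7,-0.2]
  roll: [-0.105,-0.105,-0.106,-0.105,-0.105,-0.105,-0.105,-0.106]
  squeeze: 20

```text
time_s: 35.0
tool_pos: [0.5263, -0.1022, 0.1086]
eef_rot: [[0.736, 0.677, 0.0], [0.677, -0.736, -0.0], [-0.0, 0.0, -1.0]]
wrist_force: [0.5, -0.7, 0.2]
opening: 0.0872
```

Request:
move_arm:
  grip: [87,87,87,87,87,87,87,87]
  translation:
    - [2.2,-16.5,-0.2]
    - [4.0,-16.3,-0.2]
    - [5.6,-15.7,-0.2]
    - [7.2,-15.1,-0.1]
    - [8.8,-14.2,-0.2]
    - [10.2,-13.2,-0.2]
    - [11.6,-12.1,-0.2]
    - [12.8,-10.8,-0.2]
  roll: [-0.105,-0.105,-0.105,-0.106,-0.105,-0.105,-0.105,-0.105]

```text
time_s: 36.0
tool_pos: [0.4501, 0.0076, 0.1101]
eef_rot: [[-0.013, 1.0, 0.0], [1.0, 0.013, -0.001], [-0.001, 0.0, -1.0]]
wrist_force: [0.2, -0.4, 0.1]
opening: 0.0867
```

Request:
move_arm:
  grip: [87,87,87,87,87,87,87,87]
  translation:
    - [0,0,0]
    - [0,0,10]
    - [0,0,10]
    - [0,0,10]
    - [0,0,0]
    - [0,0,0]
    - [0,0,0]
    - [0,0,0]
  roll: [0,0,0,0,0,0,0,0]

```text
time_s: 37.0
tool_pos: [0.4506, 0.0072, 0.08]
eef_rot: [[-0.01, 1.0, 0.001], [1.0, 0.01, -0.0], [-0.0, 0.001, -1.0]]
wrist_force: [-0.4, -0.4, 0.7]
opening: 0.0872
```

```bash
python3 plan.py "450.6,7.1,50,0.6,8"
```

```text
t 37.0 tcp [450.6   7.2  80. ] h 0.56 z [ 6.e-04 -1.e-04 -1.e+00] F [-0.4 -0.4  0.7] open 87.2
[[-0.0, -0.0, 3.8], [-0.0, -0.0, 3.7], [-0.0, -0.0, 3.8], [-0.1, -0.0, 3.7], [0.0, -0.0, 3.8], [0.0, -0.0, 3.7], [0.0, -0.0, 3.8], [-0.0, -0.0, 3.7]] [-0.0, -0.0, -0.0, -0.0, -0.0, -0.0, -0.001, 0.0]
end [450.6   7.1  50. ] 0.62
```

Request:
move_arm:
  grip: [87,87,87,87,87,80,70,60]
  translation:
    - [0,0,8]
    - [0,0,8]
    - [0,0,7]
    - [0,0,4]
    - [0,0,2.5]
    - [0,0,0]
    - [0,0,0]
    - [0,0,0]
  roll: [0,0,0,0,0,0,0,0]

```text
time_s: 38.0
tool_pos: [0.4506, 0.0072, 0.0504]
eef_rot: [[-0.01, 1.0, 0.0], [1.0, 0.01, -0.0], [-0.0, 0.0, -1.0]]
wrist_force: [0.6, -0.2, -0.5]
opening: 0.0637
```

Request:
move_arm:
  grip: [50,45,45,45,45,45,45,45]
  translation:
    - [0,0,0]
    - [0,0,0]
    - [0,0,0]
    - [0,0,0]
    - [0,0,-1]
    - [0,0,-3]
    - [0,0,-5]
    - [0,0,-8]
  roll: [0,0,0,0,0,0,0,0]

```text
time_s: 39.0
tool_pos: [0.4503, 0.0073, 0.0676]
eef_rot: [[-0.01, 1.0, -0.0], [1.0, 0.01, 0.0], [0.0, -0.0, -1.0]]
wrist_force: [-0.2, 0.4, -0.9]
opening: 0.0516
```

```bash
python3 - <<'E'
from h import *
im,d=bot.grab_frame("side");cv2.imwrite("pics/side16.png",cv2.resize(im[120:300,220:460,::-1],None,fx=3,fy=3,interpolation=cv2.INTER_CUBIC))
E
python3 plan.py "@450.6,7.1,67.5,0.6" "450.6,7.1,107.5,0.6,4" "609.5,107.8,75,90.95,20"
```

```text
t 39.05 tcp [450.6   7.1  67.5] h 0.6 z [ 1.2e-03 -1.0e-04 -1.0e+00] F [-0.  -0.1  1.5] open 51.5
[[0.0, 0.0, -10.0], [0.0, 0.0, -10.0], [0.0, 0.0, -10.0], [0.0, 0.0, -10.0], [5.0, 8.0, 1.6], [4.3, 8.4, 1.7], [3.6, 8.6, 1.6], [2.9, 9.0, 1.6]] [-0.0, -0.0, -0.0, -0.0, -0.079, -0.079, -0.079, -0.078]
[[2.3, 9.1, 1.6], [1.5, 9.3, 1.7], [0.7, 9.4, 1.6], [0.1, 9.4, 1.6], [-0.8, 9.3, 1.6], [-1.4, 9.3, 1.7], [-2.2, 9.2, 1.6], [-2.9, 8.9, 1.6]] [-0.079, -0.079, -0.079, -0.079, -0.079, -0.078, -0.079, -0.079]
[[-3.6, 8.7, 1.6], [-4.3, 8.4, 1.7], [-4.9, 8.0, 1.6], [-5.5, 7.6, 1.6], [-6.1, 7.2, 1.6], [-6.7, 6.6, 1.7], [-7.1, 6.1, 1.6], [-7.7, 5.6, 1.6]] [-0.079, -0.079, -0.079, -0.079, -0.078, -0.079, -0.079, -0.079]
end [609.5 107.8  75. ] 90.96
```

View pics/side16.png

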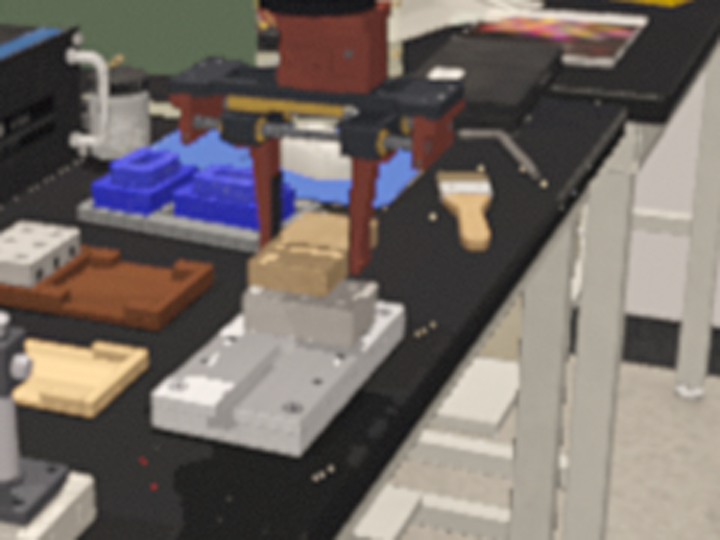

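The board is lifted level off the block. Carrying it to the plywood tray.

Request:
move_arm:
  grip: [45,45,45,45,45,45,45,45]
  translation:
    - [0,0,-10]
    - [0,0,-10]
    - [0,0,-10]
    - [0,0,-10]
    - [5.0,8.0,1.6]
    - [4.3,8.4,1.7]
    - [3.6,8.6,1.6]
    - [2.9,9.0,1.6]
  roll: [0,0,0,0,-0.079,-0.079,-0.079,-0.078]

```text
time_s: 40.05
tool_pos: [0.4826, 0.0274, 0.1011]
eef_rot: [[-0.322, 0.947, 0.0], [0.947, 0.322, -0.0], [-0.0, 0.0, -1.0]]
wrist_force: [0.1, 0.3, -0.7]
opening: 0.0519
```

Request:
move_arm:
  grip: [45,45,45,45,45,45,45,45]
  translation:
    - [2.3,9.1,1.6]
    - [1.5,9.3,1.7]
    - [0.7,9.4,1.6]
    - [0.1,9.4,1.6]
    - [-0.8,9.3,1.6]
    - [-1.4,9.3,1.7]
    - [-2.2,9.2,1.6]
    - [-2.9,8.9,1.6]
  roll: [-0.079,-0.079,-0.079,-0.079,-0.079,-0.078,-0.079,-0.079]

```text
time_s: 41.05
tool_pos: [0.546, 0.0676, 0.0881]
eef_rot: [[-0.818, 0.575, -0.0], [0.575, 0.818, -0.0], [-0.0, -0.0, -1.0]]
wrist_force: [-0.5, 0.3, -0.7]
opening: 0.0517
```

Request:
move_arm:
  grip: [45,45,45,45,45,45,45,45]
  translation:
    - [-3.6,8.7,1.6]
    - [-4.3,8.4,1.7]
    - [-4.9,8.0,1.6]
    - [-5.5,7.6,1.6]
    - [-6.1,7.2,1.6]
    - [-6.7,6.6,1.7]
    - [-7.1,6.1,1.6]
    - [-7.7,5.6,1.6]
  roll: [-0.079,-0.079,-0.079,-0.079,-0.078,-0.079,-0.079,-0.079]

```text
time_s: 42.05
tool_pos: [0.6097, 0.1077, 0.075]
eef_rot: [[-1.0, -0.018, -0.0], [-0.018, 1.0, -0.0], [0.0, -0.0, -1.0]]
wrist_force: [0.1, -0.3, 0.2]
opening: 0.052
```

Request:
move_arm:
  grip: [45,45,45,45,45,45,45,45]
  translation:
    - [0,0,10]
    - [0,0,14]
    - [0,0,14]
    - [0,0,10]
    - [0,0,5]
    - [0,0,0]
    - [0,0,0]
    - [0,0,0]
  roll: [0,0,0,0,0,0,0,0]

```text
time_s: 43.05
tool_pos: [0.6097, 0.108, 0.0222]
eef_rot: [[-1.0, -0.016, 0.001], [-0.016, 1.0, 0.0], [-0.001, 0.0, -1.0]]
wrist_force: [0.6, -0.0, 0.5]
opening: 0.0515
```

```bash
python3 - <<'E'
from h import *
im,d=bot.grab_frame("side");cv2.imwrite("pics/side17.png",cv2.resize(im[180:270,150:290,::-1],None,fx=5.5,fy=5.5,interpolation=cv2.INTER_CUBIC))
E
python3 plan.py "609.5,107.8,7.5,90.95,8"
```

```text
t 43.1 tcp [609.6 107.9  22.1] h 90.92 z [ 6.e-04 -0.e+00 -1.e+00] F [ 0.2  0.2 -0.1] open 52.0
[[0.0, -0.0, 1.8], [0.0, -0.0, 1.9], [0.1, -0.0, 1.8], [-0.0, -0.1, 1.8], [-0.0, 0.0, 1.8], [0.0, 0.0, 1.9], [0.0, -0.0, 1.8], [0.0, -0.0, 1.8]] [-0.0, -0.0, -0.0, -0.0, -0.0, -0.0, -0.0, -0.0]
end [609.5 107.8   7.5] 90.92
```

View pics/side17.png

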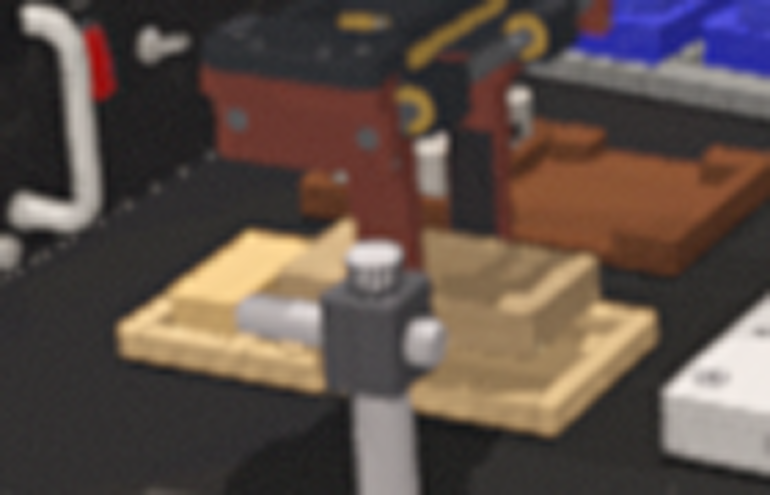

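The board hovers over the empty bay, parallel to the tray and clear of the offcut. Lowering.

Request:
move_arm:
  grip: [45,45,45,45,45,45,45,45]
  translation:
    - [0,0,4]
    - [0,0,4]
    - [0,0,3]
    - [0,0,2]
    - [0,0,1]
    - [0,0,0.5]
    - [0,0,0.3]
    - [0,0,0]
  roll: [0,0,0,0,0,0,0,0]

```text
time_s: 44.1
tool_pos: [0.6095, 0.108, 0.0071]
eef_rot: [[-1.0, -0.016, 0.0], [-0.016, 1.0, 0.0], [-0.0, 0.0, -1.0]]
wrist_force: [0.1, -0.1, 0.4]
opening: 0.0519
```

Request:
move_arm:
  grip: [45,45,45,45,45,45,45,45]
  translation:
    - [0,0,0.4]
    - [0,0,0]
    - [0,0,0.4]
    - [0,0,0]
    - [0,0,0]
    - [0,0,0]
    - [0,0,0]
    - [0,0,0]
  roll: [0,0,0,0,0,0,0,0]

```text
time_s: 45.1
tool_pos: [0.6095, 0.1079, 0.007]
eef_rot: [[-1.0, -0.016, 0.0], [-0.016, 1.0, -0.0], [-0.0, -0.0, -1.0]]
wrist_force: [-3.0, -1.3, 9.1]
opening: 0.0515
```

Request:
move_arm:
  grip: [56,60,64,64,66,70,75,80]
  translation:
    - [0,0,-0.6]
    - [0,0,0]
    - [0,0,0]
    - [0,0,-2]
    - [0,0,-10]
    - [0,0,-20]
    - [0,0,-25]
    - [0,0,-20]
  roll: [0,0,0,0,0,0,0,0]

```text
time_s: 46.1
tool_pos: [0.61, 0.1082, 0.0864]
eef_rot: [[-1.0, -0.016, 0.002], [-0.016, 1.0, 0.0], [-0.002, 0.0, -1.0]]
wrist_force: [0.2, 0.2, 0.3]
opening: 0.0795
```

Run:
```python
from h import *
im,d=bot.grab_frame("side");cv2.imwrite("pics/side18.png",cv2.resize(im[180:270,150:290,::-1],None,fx=5.5,fy=5.5,interpolation=cv2.INTER_CUBIC))
im,d=bot.grab_frame("top");cv2.imwrite("pics/top18.png",im[:,:,::-1]);P=cloud("top",d);ok=d>0
def rect(name,x0,x1,y0,y1,lo,hi):
    q=P[ok&(P[...,0]>x0)&(P[...,0]<x1)&(P[...,1]>y0)&(P[...,1]<y1)&(P[...,2]>lo)&(P[...,2]<hi)][:,:2].astype(np.float32)*1000
    if len(q)<10: print(name,len(q));return
    c,s,a=cv2.minAreaRect(q);a=a if a<45 else a-90
    print(name,len(q),np.round(c,1),np.round(s,1),round(a,1),np.percentile(q,[1,99],axis=0).round(1).tolist())
rect("riser",.39,.52,-.08,.09,.041,.054)
rect("wood",.54,.675,.06,.16,.017,.03)
```

```text
riser 917 [452.    7.8] [76.2 50.6] 1.0 [[414.3, -17.0], [489.6, 32.7]]
wood 838 [598.  108.3] [51.7 80.9] -0.1 [[558.3, 82.9], [637.1, 134.0]]
```

View pics/side18.png

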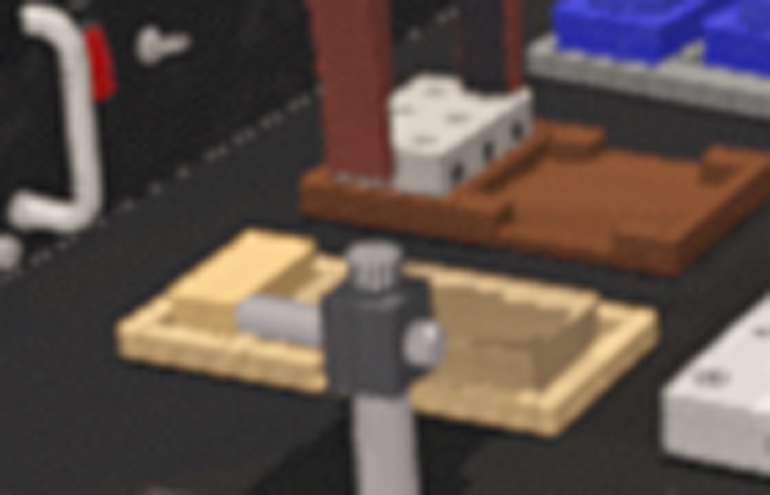

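View pics/top18.png

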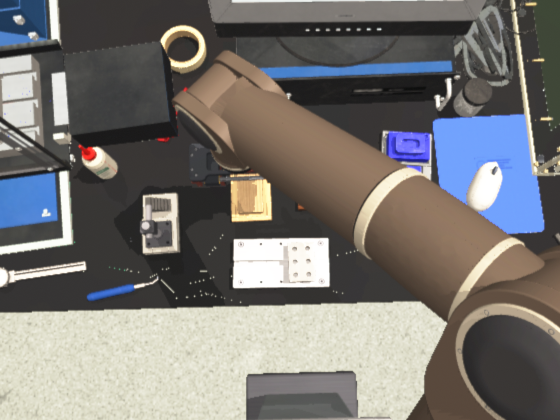

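The packing lies flat in its bay: its near edge at x=558 puts the centre at about x=609, y=108. The block is alone on the plate at (452.0, 7.8), yaw 1.0°. Now the block, with jaws along world y.

```bash
python3 plan.py "@609.6,107.9,84.2,90.92" "452.0,7.8,95,91,7" "452.0,7.8,95,91,1" "452.0,7.8,26,91,8"
```

```text
t 46.2 tcp [609.6 107.9  84.2] h 90.92 z [ 4.7e-03  7.0e-04 -1.0e+00] F [-0.3  0.5 -0.6] open 80.1
[[22.7, -13.9, -1.5], [22.8, -14.0, -1.6], [22.7, -13.9, -1.5], [22.8, -13.9, -1.6], [22.7, -13.9, -1.5], [22.8, -14.0, -1.6], [22.7, -13.9, -1.5], [0.0, 0.0, -0.0]] [-0.0, -0.0, -0.001, 0.0, 0.0, -0.0, -0.0, -0.0]
[[0.0, 0.0, 8.6], [0.0, 0.0, 8.7], [0.0, 0.0, 8.6], [0.0, 0.0, 8.6], [0.0, 0.0, 8.6], [0.0, 0.0, 8.6], [0.0, 0.0, 8.7], [0.0, 0.0, 8.6]] [-0.0, -0.0, -0.0, -0.0, -0.0, -0.0, -0.0, -0.0]
end [452.    7.8  26. ] 90.98
```

Request:
move_arm:
  grip: [87,87,87,87,87,87,87,87]
  translation:
    - [22.7,-13.9,-1.5]
    - [22.8,-14.0,-1.6]
    - [22.7,-13.9,-1.5]
    - [22.8,-13.9,-1.6]
    - [22.7,-13.9,-1.5]
    - [22.8,-14.0,-1.6]
    - [22.7,-13.9,-1.5]
    - [0,0,0]
  roll: [0,0,-0.001,0,0,0,0,0]
  squeeze: 50

```text
time_s: 47.2
tool_pos: [0.4505, 0.0063, 0.0943]
eef_rot: [[-1.0, -0.016, -0.001], [-0.016, 1.0, -0.002], [0.001, -0.002, -1.0]]
wrist_force: [0.4, 0.6, -0.2]
opening: 0.0871
```

Request:
move_arm:
  grip: [87,87,87,87,87,87,87,87]
  translation:
    - [0,0,5]
    - [0,0,10]
    - [0,0,12]
    - [0,0,10]
    - [0,0,5]
    - [0,0,0]
    - [0,0,0]
    - [0,0,0]
  roll: [0,0,0,0,0,0,0,0]

```text
time_s: 48.2
tool_pos: [0.4521, 0.0077, 0.0528]
eef_rot: [[-1.0, -0.017, 0.001], [-0.017, 1.0, -0.0], [-0.001, -0.0, -1.0]]
wrist_force: [0.0, -0.1, 0.1]
opening: 0.0867
```

```bash
python3 - <<'E'
from h import *
im,d=bot.grab_frame("side");cv2.imwrite("pics/side19.png",cv2.resize(im[120:300,220:460,::-1],None,fx=3,fy=3,interpolation=cv2.INTER_CUBIC))
E
python3 plan.py "452,7.8,26,91,8"
```

```text
t 48.25 tcp [452.1   7.6  52.8] h 90.97 z [ 6.e-04 -2.e-04 -1.e+00] F [ 0.3  0.2 -0.1] open 86.8
[[0.0, 0.0, 3.4], [0.0, 0.0, 3.3], [0.0, 0.1, 3.4], [0.0, -0.0, 3.3], [0.0, 0.0, 3.4], [0.1, 0.0, 3.3], [-0.0, 0.0, 3.4], [-0.0, 0.1, 3.3]] [-0.0, -0.0, -0.0, -0.0, -0.0, -0.0, -0.0, -0.0]
end [452.    7.8  26. ] 90.97
```

View pics/side19.png

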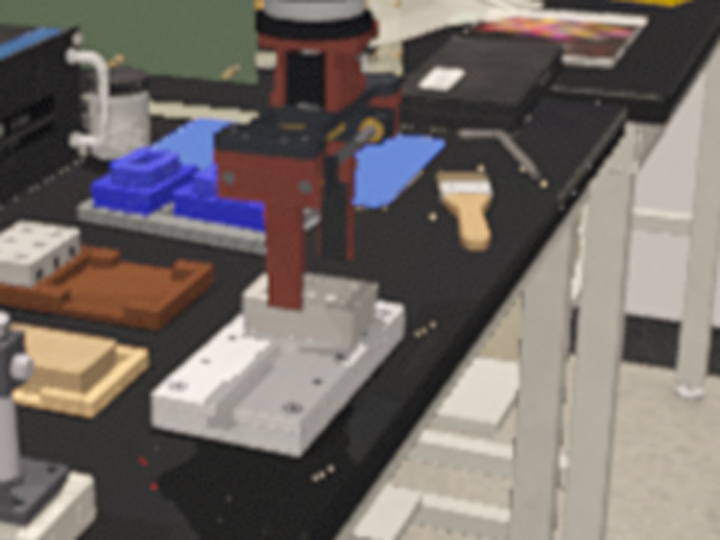

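The fingers straddle the block. Descending and gripping.

Request:
move_arm:
  grip: [87,87,87,87,87,87,75,65]
  translation:
    - [0,0,6]
    - [0,0,7]
    - [0,0,6]
    - [0,0,4]
    - [0,0,2.5]
    - [0,0,1]
    - [0,0,0]
    - [0,0,0]
  roll: [0,0,0,0,0,0,0,0]

```text
time_s: 49.25
tool_pos: [0.452, 0.0077, 0.0262]
eef_rot: [[-1.0, -0.017, 0.0], [-0.017, 1.0, -0.0], [-0.0, -0.0, -1.0]]
wrist_force: [0.7, -0.6, 0.1]
opening: 0.0704
```

Request:
move_arm:
  grip: [55,45,45,45,45,45,45,45]
  translation:
    - [0,0,0]
    - [0,0,0]
    - [0,0,0]
    - [0,0,0]
    - [0,0,0]
    - [0,0,0]
    - [0,0,0]
    - [0,0,0]
  roll: [0,0,0,0,0,0,0,0]

```text
time_s: 50.25
tool_pos: [0.4519, 0.0076, 0.0261]
eef_rot: [[-1.0, -0.017, 0.0], [-0.017, 1.0, -0.0], [-0.0, -0.0, -1.0]]
wrist_force: [-1.6, -2.1, 4.0]
opening: 0.0505
```

Request:
move_arm:
  grip: [45,45,45,45,45,45,45,45]
  translation:
    - [0,0,-1]
    - [0,0,-3]
    - [0,0,-6]
    - [0,0,-8]
    - [0,0,-10]
    - [0,0,-12]
    - [0,0,-12]
    - [0,0,0]
  roll: [0,0,0,0,0,0,0,0]

```text
time_s: 51.25
tool_pos: [0.4526, 0.0076, 0.0791]
eef_rot: [[-1.0, -0.017, 0.002], [-0.017, 1.0, -0.0], [-0.002, -0.0, -1.0]]
wrist_force: [-0.5, -1.1, -4.6]
opening: 0.0507
```

```bash
python3 - <<'E'
from h import *
im,d=bot.grab_frame("side");cv2.imwrite("pics/side20.png",cv2.resize(im[120:300,220:460,::-1],None,fx=3,fy=3,interpolation=cv2.INTER_CUBIC))
E
python3 plan.py "616.5,-37.6,75,90.75,16"
```

```text
t 51.3 tcp [452.2   7.5  78.5] h 90.96 z [ 1.e-03 -4.e-04 -1.e+00] F [-0.3 -0.2 -5. ] open 50.5
[[-10.2, -3.0, 0.2], [-10.2, -3.0, 0.2], [-10.3, -3.0, 0.3], [-10.2, -3.0, 0.2], [-10.2, -2.9, 0.2], [-10.2, -3.0, 0.2], [-10.3, -3.0, 0.2], [-10.2, -3.0, 0.2]] [0.0, 0.0, 0.001, -0.0, 0.0, 0.0, 0.001, -0.0]
[[-10.2, -2.9, 0.3], [-10.3, -3.0, 0.2], [-10.2, -3.0, 0.2], [-10.2, -3.0, 0.2], [-10.3, -2.9, 0.2], [-10.2, -3.0, 0.2], [-10.2, -2.9, 0.3], [-10.2, -3.0, 0.2]] [0.0, 0.0, 0.0, 0.001, -0.0, 0.0, 0.0, 0.001]
end [616.5 -37.6  75. ] 90.73
```

View pics/side20.png

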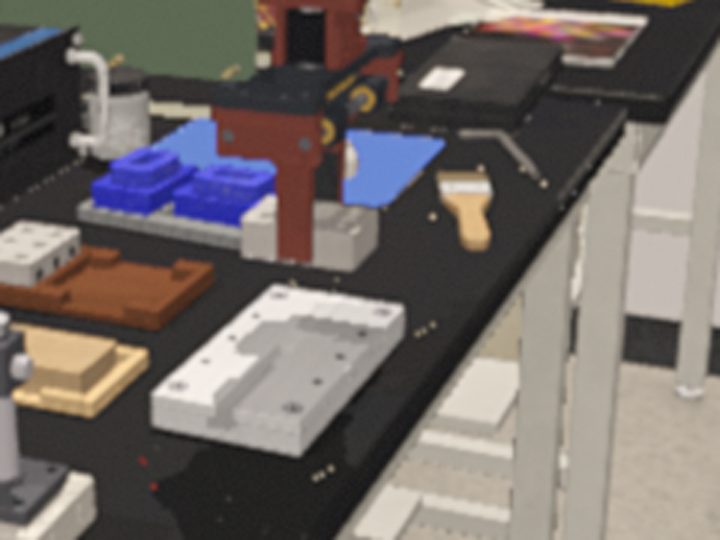

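The block is lifted level, with about 5 N on the wrist. Carrying it to the case.

Request:
move_arm:
  grip: [45,45,45,45,45,45,45,45]
  translation:
    - [-10.2,-3.0,0.2]
    - [-10.2,-3.0,0.2]
    - [-10.3,-3.0,0.3]
    - [-10.2,-3.0,0.2]
    - [-10.2,-2.9,0.2]
    - [-10.2,-3.0,0.2]
    - [-10.3,-3.0,0.2]
    - [-10.2,-3.0,0.2]
  roll: [0,0,0.001,0,0,0,0.001,0]

```text
time_s: 52.3
tool_pos: [0.5347, -0.015, 0.0763]
eef_rot: [[-1.0, -0.015, 0.0], [-0.015, 1.0, -0.0], [-0.0, -0.0, -1.0]]
wrist_force: [-0.2, 0.3, -5.3]
opening: 0.0506
```

Request:
move_arm:
  grip: [45,45,45,45,45,45,45,45]
  translation:
    - [-10.2,-2.9,0.3]
    - [-10.3,-3.0,0.2]
    - [-10.2,-3.0,0.2]
    - [-10.2,-3.0,0.2]
    - [-10.3,-2.9,0.2]
    - [-10.2,-3.0,0.2]
    - [-10.2,-2.9,0.3]
    - [-10.2,-3.0,0.2]
  roll: [0,0,0,0.001,0,0,0,0.001]

```text
time_s: 53.3
tool_pos: [0.6168, -0.0375, 0.0745]
eef_rot: [[-1.0, -0.013, -0.0], [-0.013, 1.0, 0.0], [0.0, 0.0, -1.0]]
wrist_force: [0.0, 0.5, -4.5]
opening: 0.0502
```

Request:
move_arm:
  grip: [45,45,45,45,45,45,45,45]
  translation:
    - [0,0,0]
    - [0,0,10]
    - [0,0,14]
    - [0,0,14]
    - [0,0,8]
    - [0,0,4]
    - [0,0,0]
    - [0,0,0]
  roll: [0,0,0,0,0,0,0,0]

```text
time_s: 54.3
tool_pos: [0.6165, -0.0372, 0.025]
eef_rot: [[-1.0, -0.013, 0.001], [-0.013, 1.0, 0.0], [-0.001, 0.0, -1.0]]
wrist_force: [-0.5, -0.3, -4.4]
opening: 0.0504
```

```bash
python3 - <<'E'
from h import *
im,d=bot.grab_frame("side");cv2.imwrite("pics/side21.png",cv2.resize(im[160:250,190:330,::-1],None,fx=5.5,fy=5.5,interpolation=cv2.INTER_CUBIC))
E
python3 plan.py "616.5,-37.6,10.5,90.75,8"
```

```text
t 54.35 tcp [616.5 -37.2  25. ] h 90.76 z [ 8.e-04 -0.e+00 -1.e+00] F [ 0.6  0.1 -4.3] open 50.5
[[0.0, -0.0, 1.8], [0.0, -0.1, 1.8], [0.0, -0.0, 1.8], [0.0, -0.1, 1.9], [0.0, -0.0, 1.8], [0.0, -0.1, 1.8], [0.0, -0.0, 1.8], [0.0, -0.1, 1.8]] [0.0, 0.0, 0.0, 0.0, 0.0, 0.0, 0.0, 0.0]
end [616.5 -37.6  10.5] 90.76
```

View pics/side21.png

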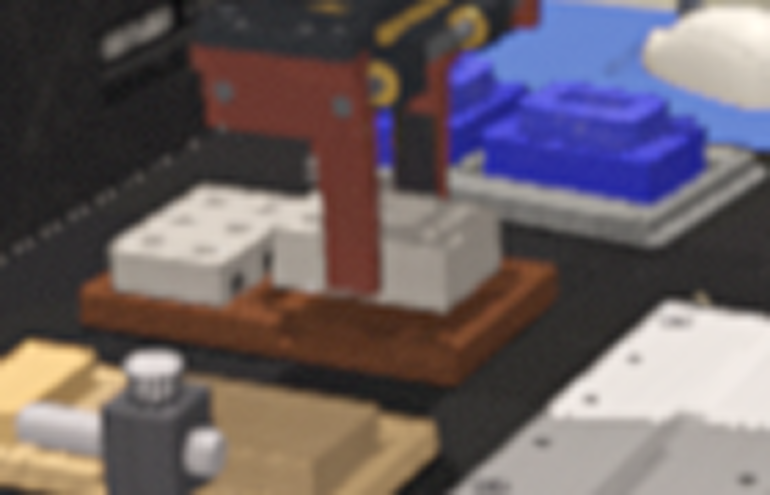

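The block hangs over the bay beside its twin. Lowering.

Request:
move_arm:
  grip: [45,45,45,45,45,45,45,45]
  translation:
    - [0,0,4]
    - [0,0,4]
    - [0,0,3]
    - [0,0,2]
    - [0,0,1]
    - [0,0,0.5]
    - [0,0,0.3]
    - [0,0,0]
  roll: [0,0,0,0,0,0,0,0]

```text
time_s: 55.35
tool_pos: [0.6162, -0.0373, 0.0102]
eef_rot: [[-1.0, -0.013, 0.0], [-0.013, 1.0, -0.0], [-0.0, -0.0, -1.0]]
wrist_force: [-4.2, -0.4, 2.3]
opening: 0.0506
```

Already touching down: the load is off, at the expected height.

Request:
move_arm:
  grip: [45,45,45,45,45,45,45,45]
  translation:
    - [0,0,0.3]
    - [0,0,0]
    - [0,0,0]
    - [0,0,0]
    - [0,0,0]
    - [0,0,0]
    - [0,0,0]
    - [0,0,0]
  roll: [0,0,0,0,0,0,0,0]

```text
time_s: 56.35
tool_pos: [0.6162, -0.0372, 0.0102]
eef_rot: [[-1.0, -0.013, 0.0], [-0.013, 1.0, -0.0], [-0.0, -0.0, -1.0]]
wrist_force: [-4.5, 0.1, 5.4]
opening: 0.0505
```

Request:
move_arm:
  grip: [55,60,63,63,65,70,75,80]
  translation:
    - [0,0,-0.2]
    - [0,0,0]
    - [0,0,0]
    - [0,0,-2]
    - [0,0,-10]
    - [0,0,-20]
    - [0,0,-30]
    - [0,0,-30]
  roll: [0,0,0,0,0,0,0,0]

```text
time_s: 57.35
tool_pos: [0.6164, -0.037, 0.104]
eef_rot: [[-1.0, -0.014, 0.001], [-0.014, 1.0, 0.0], [-0.001, 0.0, -1.0]]
wrist_force: [-0.4, 0.0, -0.3]
opening: 0.079
```

```bash
python3 - <<'E'
from h import *
im,d=bot.grab_frame("side");cv2.imwrite("pics/side22.png",cv2.resize(im[160:250,190:330,::-1],None,fx=5.5,fy=5.5,interpolation=cv2.INTER_CUBIC))
E
python3 plan.py "616.5,-37.2,190,90.75,3" "450,-330,200,30,20"
```

```text
t 57.4 tcp [618.4 -36.5 108.1] h 90.78 z [ 0.0061  0.     -1.    ] F [1.8 0.4 2.4] open 79.7
[[0.6, -0.2, -27.3], [0.7, -0.3, -27.3], [0.6, -0.2, -27.3], [8.5, -14.5, -0.5], [7.7, -15.0, -0.5], [7.0, -15.4, -0.5], [6.1, -15.7, -0.5], [5.2, -16.0, -0.5]] [0.0, 0.0, 0.001, 0.053, 0.053, 0.053, 0.053, 0.053]
[[4.4, -16.2, -0.5], [3.6, -16.5, -0.5], [2.6, -16.6, -0.5], [1.8, -16.8, -0.5], [0.9, -16.8, -0.5], [0.0, -16.8, -0.5], [-0.9, -16.8, -0.5], [-1.8, -16.8, -0.5]] [0.053, 0.053, 0.053, 0.053, 0.053, 0.053, 0.053, 0.053]
[[-2.7, -16.6, -0.5], [-3.5, -16.5, -0.5], [-4.4, -16.2, -0.5], [-5.3, -16.0, -0.5], [-6.1, -15.7, -0.5], [-6.9, -15.4, -0.5], [-7.8, -14.9, -0.5]] [0.053, 0.053, 0.053, 0.053, 0.053, 0.053, 0.053]
end [ 450. -330.  200.] 29.99
```

View pics/side22.png

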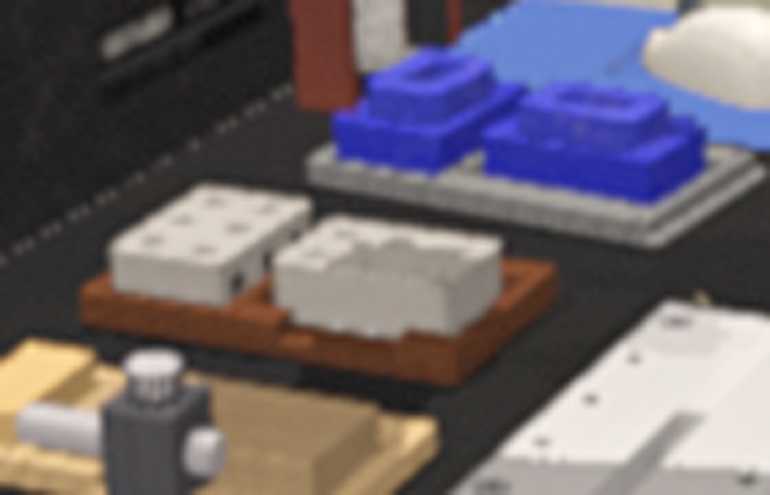

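The block lies flat in the case. I'll move the arm aside for a clear final check from the top.

Request:
move_arm:
  grip: [80,80,80,80,80,80,80,80]
  translation:
    - [0,0,-27]
    - [0,0,-27]
    - [0,0,-27]
    - [8.5,-14.5,-0.5]
    - [7.7,-15.0,-0.5]
    - [7.0,-15.4,-0.5]
    - [6.1,-15.7,-0.5]
    - [5.2,-16.0,-0.5]
  roll: [0,0,0.001,0.053,0.053,0.053,0.053,0.053]

```text
time_s: 58.4
tool_pos: [0.5737, -0.1118, 0.1848]
eef_rot: [[-0.967, 0.254, -0.001], [0.254, 0.967, 0.0], [0.001, -0.0, -1.0]]
wrist_force: [-0.4, -0.3, 0.1]
opening: 0.0798
```

Request:
move_arm:
  grip: [80,80,80,80,80,80,80,80]
  translation:
    - [4.4,-16.2,-0.5]
    - [3.6,-16.5,-0.5]
    - [2.6,-16.6,-0.5]
    - [1.8,-16.8,-0.5]
    - [0.9,-16.8,-0.5]
    - [0,-16.8,-0.5]
    - [-0.9,-16.8,-0.5]
    - [-1.8,-16.8,-0.5]
  roll: [0.053,0.053,0.053,0.053,0.053,0.053,0.053,0.053]

```text
time_s: 59.4
tool_pos: [0.5073, -0.2286, 0.1892]
eef_rot: [[-0.777, 0.629, 0.0], [0.629, 0.777, -0.0], [-0.0, -0.0, -1.0]]
wrist_force: [0.2, -0.7, 0.4]
opening: 0.0801
```

Request:
move_arm:
  grip: [80,80,80,80,80,80,80,80]
  translation:
    - [-2.7,-16.6,-0.5]
    - [-3.5,-16.5,-0.5]
    - [-4.4,-16.2,-0.5]
    - [-5.3,-16.0,-0.5]
    - [-6.1,-15.7,-0.5]
    - [-6.9,-15.4,-0.5]
    - [-7.8,-14.9,-0.5]
    - [0,0,0]
  roll: [0.053,0.053,0.053,0.053,0.053,0.053,0.053,0]

```text
time_s: 60.4
tool_pos: [0.4487, -0.3316, 0.1925]
eef_rot: [[-0.496, 0.868, -0.0], [0.868, 0.496, -0.0], [-0.0, -0.001, -1.0]]
wrist_force: [0.7, 0.3, 0.1]
opening: 0.0801
```

Run:
```python
from h import *
im,d=bot.grab_frame("top");cv2.imwrite("pics/top23.png",im[:,:,::-1]);P=cloud("top",d);ok=d>0
def rect(name,x0,x1,y0,y1,lo,hi):
    m=ok&(P[...,0]>x0)&(P[...,0]<x1)&(P[...,1]>y0)&(P[...,1]<y1)&(P[...,2]>lo)&(P[...,2]<hi)
    q=P[m][:,:2].astype(np.float32)*1000
    if len(q)<10: print(name,len(q));return
    c,s,a=cv2.minAreaRect(q);a=a if a<45 else a-90
    print(name,len(q),np.round(c,1),np.round(s,1),round(a,1),"zmed",np.median(P[m][:,2]).round(4))
rect("block",.56,.6625,-.09,.02,.026,.036)
rect("wood",.54,.672,.06,.16,.017,.028)
rect("wax",.54,.655,-.28,-.15,.024,.06)
rect("stophead",.48,.555,.26,.33,.108,.125);rect("stopbase",.47,.555,.25,.34,.031,.05)
s=bot.get_state();print(s["time_s"],s["tool_pos"],s["wrist_force"])
```

```text
block 821 [615.8 -36.4] [77.2 51. ] 0.6 zmed 0.0305
wood 1199 [608.8 108.7] [102.2  52.1] 0.9 zmed 0.021
wax 1134 [ 602.  -210.9] [56.7 85.8] -6.7 zmed 0.0333
stophead 176 [525.6 291.4] [55.7 26.1] 1.9 zmed 0.1168
stopbase 443 [516.3 291.6] [52.2 53.1] 2.2 zmed 0.0344
60.45 [ 0.44932135 -0.33046063  0.19262528] [0.28874224 0.28233985 0.00509902]
```

View pics/top23.png

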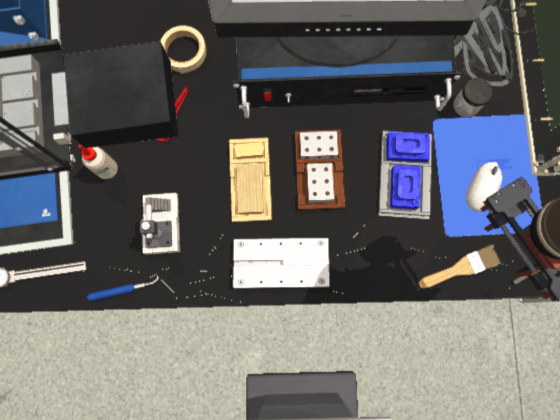

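All four pieces are in their bays: wood at (251,190), block at (321,182), wax at (405,186) and stop at (160,235). The plate is empty and the arm is clear, so I'll hand in.

```bash
python3 -c "
from rig import bot
print(bot.hand_in())"
```

```text
the job is handed in; nothing more can be done
None
```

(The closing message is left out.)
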